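# Couple the pull bar to the proof-press carriage

### The arm

A 7-joint arm with a two-finger parallel gripper is mounted at the origin on the work surface. World frame = base frame: x ahead of the robot, y to its left, z up, the work surface at z = 0. Lengths are in mm, angles in degrees, forces in N, time in s.
With the tool pointing down it reaches from about 350 to 900 mm from the base axis. Payload 7.2 kg.
Tool frame: the origin (TCP) lies at the very end of the fingers, on their centre line; the grasp point (between the pads) lies 19 mm behind it (robot.hold_point_z is the y of the grasp point in the tool frame, in mm); y points along the fingers, z is the direction in which the jaws open and shut, and the axes are right-handed (so a half turn about y gives the same grasp; the last joint's range is limited). The gripper opens to 88 mm and grips with 3 to 60 N. Pads are 20 mm wide; open, the fingers measure 115 mm over their backs; the gripper's body (75 mm by 178 mm) begins 61 mm behind the grasp point.
Start: joints at [-71.746, 23.554, -0.728, 91.456, 0.321, 64.991, -4.71], TCP at [235.776, 578.825, 222.653] pointing down, gripper open.
Joint ranges: [-169.25, 169.25], [-16.82, 113.86], [-84.01, 82.57], [7.8, 145.47], [-59.2, 239.2], [7.22, 106.19], [-163.78, 163.78]. Speed limits (degrees/s): [136.94, 136.94, 172.46, 172.46, 180, 180, 180].

### API

Orientations are given as a 3x3 rotation matrix whose columns are the frame's x, y, z axes.
In Python, from bench import robot gives the robot as it stands. The module is installed in compiled form; this text tells all that it offers.
- The arm moves only by the tool move_arm, never from a script. Its argument "steps" is a list of rows, each an object of numbers: "tx", "ty", "tz": the shift along the tool's x, y, z in cm; "rx", "ry", "rz": the turn, a rotation vector about the tool's x, y, z in rad. A call has 1 to 20 rows; each row is the pose to reach, as a shift and turn from the pose measured when the call began, along the tool's axes at that moment; what a row does not reach only later rows make up. A row lasts 1/8 s, in which the tool goes at most 62.5 mm and 10.7 degrees, less where a joint would pass 70% of its speed; a pose out of reach is approached as far as the arm can. A call with a gripper value outside its range is refused whole. "grip" is the finger opening in cm, from 0 to 8.78, set as the call begins (left out, the last holds). The fingers move at their own pace and stop on an object; the grip force is fixed at half the most. Time passes only in rows, so rows that repeat a pose let the fingers close. It gives the time, the measured TCP pose, the force and the opening at its end, in the units of the state.
- robot.read_state(): the state, without advancing time (a new reading comes with each control period).
- robot.snapshot(name): name is "scene" or "side" or "wrist"; returns a dict with "frame" (400x640x3 uint8, red, green, blue), "range_z" (400x640 float32, mm along the optical axis (not along the pixel's ray), 0 where there is no reading), "intrinsics" (3x3 intrinsics, pixels), "dist" ([k1, k2, p1, p2, k3] as OpenCV has them; the pictures are not rectified), "R" (3x3) and "t" (3): a world point X has camera coordinates R X + t; the wrist camera has in their place "tool_from_camera" (4x4, takes a point from camera to tool coordinates, whose origin is the TCP and whose axes are the tool frame's). Camera axes: x right, y down, z forward; pixel columns grow to the right and rows downward; lengths in mm; the calibration is good to about 2 mm. A picture is of the moment at which its call begins: read the wrist's pose just before it.
- robot.hand_in(): hands the job in, once; it reports no verdict.
Trained networks look in the newest picture that a camera, given by its name, has taken for a name from the list of things; names that differ only in an ending like _2 or _b are one class to them, and where a whole thing is asked for, a point or a joint stands for the part that bears it (a point fixed in the world has none). Each returns a list of dicts, best first, with "conf" (0 to 1); they miss things now and then, are a little off and sometimes report something else, mostly with a low value. They report only what shows in the picture. A call takes as long as a camera call. They do not tell look-alikes from the thing itself.
- robot.search_frame(query, camera): "at" ([x, y, z] in mm, in the coordinates of the camera as it stood for that picture, good to about 4 mm: the middle of the surface that is visible of it).
The state is a dict: "clock": time; "joint_positions": joint angles; "qd": joint speeds; "joint_torque": joint torques, N m; "eef_pos": TCP position; "orientation": TCP orientation; "ft_force": force on the tool from outside, world axes, zero at the start; "wrist_torque": the same for the moment, N m; "width": opening from 0.0 (shut) to 1.0 (fully open).
Only numpy, scipy, OpenCV 4.12 (cv2) and the standard library are available. Lean on these libraries where they do the work, as an engineer would, in place of code of your own. Each camera call takes 0.05 s, during which the arm holds its last target.

### The job

Couple the loose pull bar to the proof-press carriage: lower its socket over the ball and press it straight down, against its spring grip, until it clicks past and stops, with the bar's foot over the wooden rest block. Then let go and push the latch lever all the way down until it lies along the bar, and leave it coupled. Press firmly but with feeling: never push on the cast carriage with more than about 30 N, and the ink tin, the composing stick and the wooden furniture stay where they are.

Things in the scene. Friction and masses are not known exactly. Their poses are not given: they have to be found in the camera images.
- pull_bar: Loose metal pull bar, 0.34 to 0.48 kg, standing level on the bench on its socket housing and foot. Origin: centre of the round socket's mouth, on the housing's underside; z up; the bar runs from the origin to -x: two flat bars, 27 wide over all, tops at height 34, end in the foot block. Its weight hangs about 35 behind the socket's axis.
- foot (a point): Centre of the underside of the foot block (20 x 28, 32 high) at the bar's other end, at x = -125 mm, z = 0 of the pull bar. Axes as the pull bar.
- latch (a joint): Latch lever on a pin across the bar, 28 behind the socket's axis, 36 above the mouth. 0 = raised 54 degrees, leaning back over the bar (starts within 0.1); 0.95 rad = fully down along the bar. Stiff hinge, stays where left: 0.16 N m, about 4 N pressed 40 from the pin. Its tooth goes under the ball: it closes fully only with the socket home; closed early it bars the ball.
- latch_tip (a point): Middle of the upper face of the lever's tip, 74 from the pin; lever 14 wide, 6 thick, end paddle (last 18) 22 wide. Raised, the tip stands about 101 above the mouth and 65 behind the socket's axis; fully down, 44 above and 102 behind.
- carriage: Fixed grey plate 205 x 100 x 12, the press carriage; bears a push of about 30 N, no more. Origin on the bench straight below the ball's centre, z up; the plate runs 160 to -x and 45 to +x of it. A 28 wide steel ball on a 12 thick stud stands in a 28 wide boss (top 22 above the bench).
- rest (a point): Centre of the top of the wooden rest block (45 along x, 70 along y, top 38 above the bench) on the carriage, 125 to -x of the ball; the coupled bar's foot lies on it, the bar up to 7 degrees off level. Axes as the carriage.
- ink_tin: Bystander: round metal tin, 72 wide, 42 high; origin at the centre of its underside.
- furniture: Bystander: two stacked wooden spacing strips, 35 x 150 x 32 high in all (long along y); origin at the centre of the underside.
- stick: Bystander: steel composing stick, a flat tray 50 x 200 x 19 high (long along y); origin at the centre of the underside.
- housing (a point): Point on the socket's axis 30 above the mouth, midway between the flat cheeks of the steel housing (42 along x, 38 wide across y, 47 high): the place to grip, fingers on the y sides, from above. A flange 7 high sticks out 10 at the foot of each cheek: keep the fingertips above it. Axes as the pull bar.
- socket (a point): Where the ball's centre lies when the socket is home: 20 above the mouth. The bore is 32 wide, open below. Four spring balls in it hold the ball off 10 short of home; the bar's weight does not pass them, and left over 4 short it springs back out. They give way with a click at 10 to 16 N of push, then comes the stop, a stiff rubber buffer (9 N per mm). Short of home the latch is barred.
- stud_foot (a point): Centre of the boss's top, 22 above the bench, where the threaded stud enters. The stud is screwed to another height each time: the ball's centre stands 50 to 72 above the bench and is not measured. So the seated socket's mouth ends 30 to 52 above the bench.
Not all that is in view belongs to the job. Leave any purple or yellow look-alike of the pull_bar alone.

How it is judged:
By the outcome, as a careful person would: the job done as asked, in the order asked, and still so for the second after the job is handed in, with the robot touching nothing.
It also fails if it takes over 64 s, if anything falls off the work surface, if the arm or the gripper's body presses on something with over 40 N, if the wrist force passes 120 N, or if a joint passes its speed limit or range.

## Working session

There is one attempt and no reset: what is moved stays moved. The work goes in short steps, Python scripts to look and compute and a tool call to move; the robot and the scene stay as the last step left them, time stands still between calls to the robot, and variables do not carry over. Pictures are saved under pics/ and viewed, and the job is handed in when it is done.

Besides the shell and the picture viewer there is one more tool, called as a command line: name --argument value ..., lists and objects as JSON in quotes. move_arm: Moves the arm, as the interface text tells. Its arguments: {"type":"object","properties":{"steps":{"type":"array","items":{"type":"object","properties":{"tx":{"type":"number"},"ty":{"type":"number"},"tz":{"type":"number"},"rx":{"type":"number"},"ry":{"type":"number"},"rz":{"type":"number"}}}},"grip":{"type":"number"}},"required":["steps"]}

```bash
mkdir -p pics; cat > h.py <<'E'
import numpy as np, cv2, pickle
from bench import robot
def snap(n,save):
    s=robot.read_state(); d=robot.snapshot(n); d['state']=s
    if n=='wrist':
        T=np.eye(4);T[:3,:3]=np.array(s['orientation']);T[:3,3]=s['eef_pos']
        d['W']=T@np.array(d['tool_from_camera'])
    else:
        M=np.eye(4);M[:3,:3]=d['R'];M[:3,3]=np.array(d['t']).ravel();d['W']=np.linalg.inv(M)
    pickle.dump(d,open(save+'.pkl','wb'))
    cv2.imwrite('pics/'+save+'.png',d['frame'][:,:,::-1]); return d
def load(s): return pickle.load(open(s+'.pkl','rb'))
def cloud(d):
    K=np.array(d['intrinsics']);h,w=d['range_z'].shape
    u,v=np.meshgrid(np.arange(w),np.arange(h))
    p=cv2.undistortPoints(np.stack([u,v],-1).reshape(-1,1,2).astype(np.float64),K,np.array(d['dist'],float)).reshape(h,w,2)
    z=d['range_z'].astype(float);P=np.stack([p[...,0]*z,p[...,1]*z,z],-1)
    Q=P@d['W'][:3,:3].T+d['W'][:3,3];Q[z<=0]=np.nan;return Q
def w(d,p): return d['W'][:3,:3]@np.array(p)+d['W'][:3,3]
E
python3 - <<'E'
from h import *
np.set_printoptions(precision=1,suppress=True)
print(robot.read_state(), robot.hold_point_z)
for n in ['scene','side','wrist']:
    d=snap(n,n+'0')
    for q in ['pull_bar','carriage','ink_tin','furniture','stick','latch_tip','housing']:
        r=robot.search_frame(q,n)
        print(n,q,[(round(x['conf'],2),w(d,x['at'])) for x in r])
E
```

```text
{'clock': 0.0, 'joint_positions': array([-71.7,  23.6,  -0.7,  91.5,   0.3,  65. ,  -4.7]), 'qd': array([ 0. ,  0. , -0.1,  0.1, -0.1, -0.1,  0. ]), 'joint_torque': array([  0. , -58.8,   0.6, -29.1,  -0.1,   0. ,   0. ]), 'eef_pos': array([235.6, 578.3, 221.8]), 'orientation': array([[ 0.9, -0. ,  0.4],
       [-0.4, -0. ,  0.9],
       [ 0. , -1. , -0. ]]), 'ft_force': array([0.2, 0.9, 0.1]), 'wrist_torque': array([ 0., -0., -0.]), 'width': 0.9991237473481588} -18.700000000000003
scene pull_bar [(0.98, array([553.2, -13.8,  36.1])), (0.94, array([ 647.8, -195.4,   42.3])), (0.91, array([ 536.1, -638.2,   32.8])), (0.87, array([ 772.8, -225.6,   32.7])), (0.56, array([ 363.6, -113.9,   30.8]))]
scene carriage [(0.84, array([594.4, 166.1,  10.1]))]
scene ink_tin [(0.76, array([ 614.5, -445.7,   39.5])), (0.19, array([ 644.2, -192.7,   44.9]))]
scene furniture [(0.62, array([784.3, -41. ,  23.2]))]
scene stick [(0.76, array([600.4, 432.2,   0.7])), (0.55, array([784.2, -41.4,  21. ]))]
scene latch_tip [(0.57, array([ 536.6, -634.8,   56. ])), (0.41, array([ 790.1, -227.7,   39.9])), (
[... 692 characters left out ...]
767.8, -19.9,  25.6]))]
side stick [(0.59, array([595.1, 441.6,  -0.2])), (0.55, array([ 600.2, -425.2,   36.1]))]
side latch_tip [(0.59, array([553.6,  -9.7,  74.1])), (0.56, array([ 367.5, -109.3,   69.6])), (0.51, array([572.1, 187.4,  11.4])), (0.48, array([766.2, -18.2,  25.8])), (0.42, array([ 782.8, -223.9,   68.2]))]
side housing [(0.8, array([ 606.3, -185.7,   25.2])), (0.77, array([ 778.5, -222.4,   31.9])), (0.77, array([ 356.1, -104.4,   28.8])), (0.76, array([546.4,  -2.8,  28.7])), (0.51, array([ 536. , -635.4,   32.5]))]
wrist pull_bar []
wrist carriage []
wrist ink_tin []
wrist furniture []
wrist stick [(0.86, array([575.4, 501.7,   8.5]))]
wrist latch_tip []
wrist housing []
```

View pics/scene0.png

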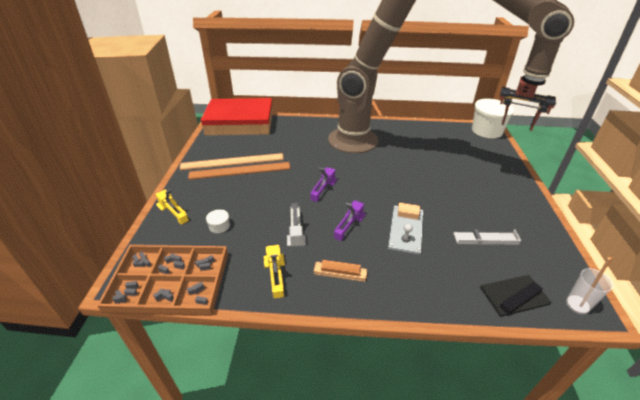

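View pics/side0.png

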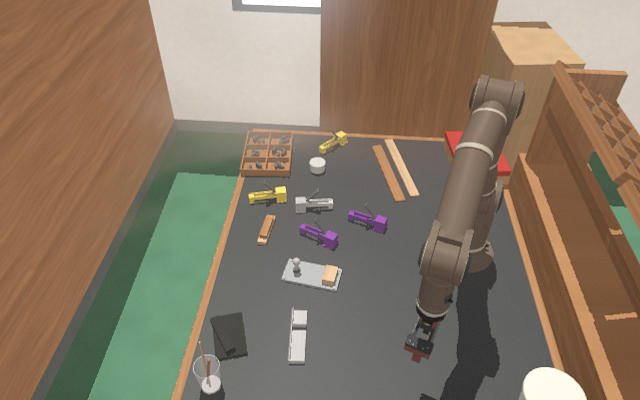

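View pics/wrist0.png

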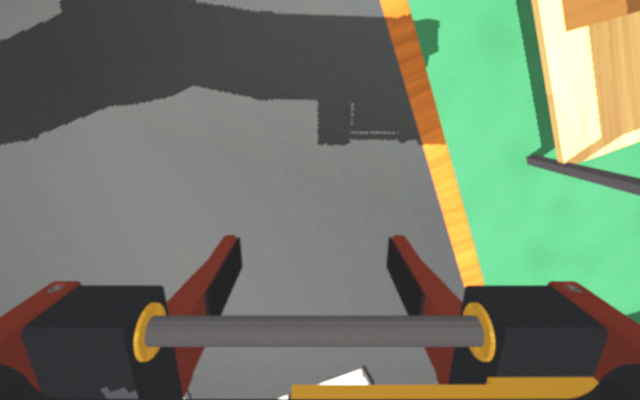

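```bash
python3 - <<'E'
from h import *
np.set_printoptions(precision=3,suppress=True)
d=load('wrist0');print(np.array(d['tool_from_camera']));print(d['W']);print(d['state']['orientation']);print(d['intrinsics'])
np.set_printoptions(precision=1,suppress=True)
for n in ['scene0','side0']:
    d=load(n);Q=cloud(d)
    big=cv2.resize(d['frame'],None,fx=4,fy=4,interpolation=cv2.INTER_CUBIC)
    u,v=(350,220) if n=='scene0' else (312,230)
    cv2.imwrite('pics/%sc.png'%n,big[(v-70)*4:(v+70)*4,(u-95)*4:(u+95)*4,::-1])
    for s in ([(296,238),(295,215),(409,210),(407,232),(406,245)] if n=='scene0' else [(300,205),(326,204),(330,270),(297,263),(300,277)]):
        print(n,s,Q[s[1],s[0]])
E
```

```text
[[   0.001    0.953    0.304  -83.289]
 [  -0.      -0.304    0.953 -162.438]
 [   1.      -0.001   -0.       0.538]
 [   0.       0.       0.       1.   ]]
[[  0.378   0.882   0.281 158.843]
 [  0.926  -0.36   -0.115 610.72 ]
 [  0.      0.304  -0.953 385.101]
 [  0.      0.      0.      1.   ]]
[[ 0.926  0.     0.377]
 [-0.377  0.     0.926]
 [ 0.    -1.     0.   ]]
[[299.59    0.    313.958]
 [  0.    299.59  200.622]
 [  0.      0.      1.   ]]
scene0 (296, 238) [ 673.  -178.2   34.5]
scene0 (295, 215) [ 604.8 -188.2   68.3]
scene0 (409, 210) [515.9 186.3  36.6]
scene0 (407, 232) [635.  164.2  48. ]
scene0 (406, 245) [656.1 164.4  12. ]
side0 (300, 205) [ 648.4 -158.    39.2]
side0 (326, 204) [ 543.  -182.6   30.5]
side0 (330, 270) [505.6 171.9  35. ]
side0 (297, 263) [624.5 173.4  63.8]
side0 (300, 277) [612.8 191.1   8.1]
```

View pics/scene0c.png

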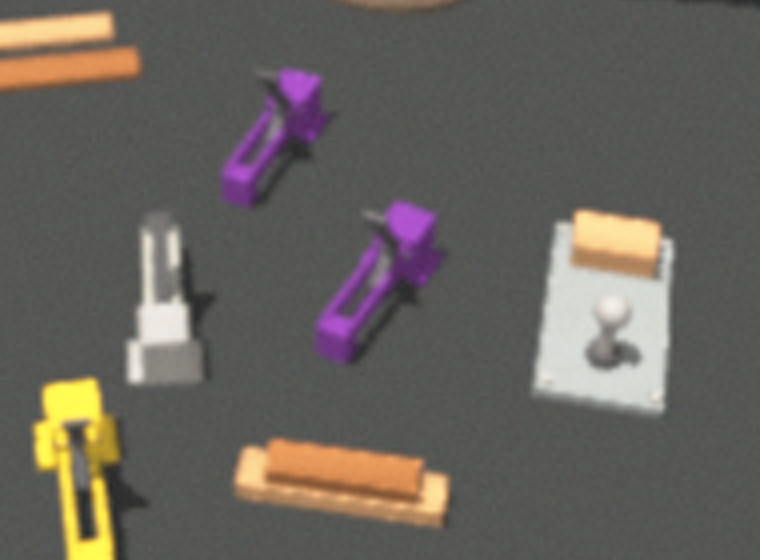

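View pics/side0c.png

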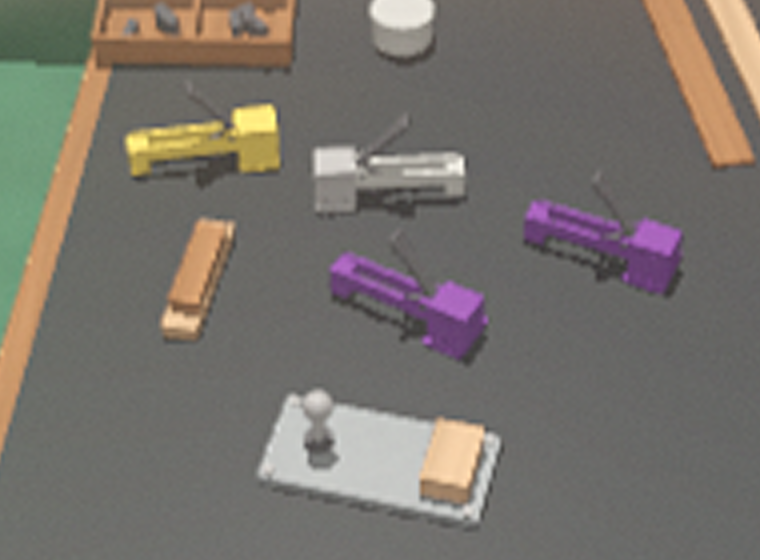

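Candidates in the scene image: the grey bar at (296,225), purple look-alikes at (323,183) and (350,218), and yellow ones at (172,205) and (275,270). I choose the grey metal bar. Its housing is at (296,238) and its raised lever leans back toward the robot. The carriage is at (407,230), with the ball at (407,231) and the rest at (409,211). I'll look at the carriage close up first, then the bar.

move_arm --steps '[{"tx": 4.5, "tz": -2.6, "ry": -0.04}, {"tx": 9.1, "tz": -5.2, "ry": -0.08}, {"tx": 13.6, "tz": -7.7, "ry": -0.12}, {"tx": 18.2, "tz": -10.3, "ry": -0.16}, {"tx": 22.7, "tz": -12.9, "ry": -0.2}, {"tx": 27.3, "tz": -15.5, "ry": -0.24}, {"tx": 31.8, "tz": -18.0, "ry": -0.28}, {"tx": 36.4, "tz": -20.6, "ry": -0.32}, {"tx": 41, "tz": -23.2, "ry": -0.36}, {"tx": 45.5, "tz": -25.8, "ry": -0.387}, {"tx": 45.5, "tz": -25.8, "ry": -0.387}, {"tx": 45.5, "tz": -25.8, "ry": -0.387}, {"tx": 45.5, "tz": -25.8, "ry": -0.387}]'

```text
validation failed for argument at $.st...
```

```bash
python3 - <<'E'
from h import *
np.set_printoptions(precision=2,suppress=True)
d=snap('wrist','wrist1');s=d['state'];print(s['clock'],s['eef_pos'],s['orientation'],s['ft_force'],s['qd'])
for q in ['carriage','rest','stud_foot']:
    r=robot.search_frame(q,'wrist'); print(q,[(x['conf'],w(d,x['at'])) for x in r])
E
```

```text
1.2 [235.76 578.81 222.65] [[ 0.93 -0.    0.38]
 [-0.38 -0.    0.93]
 [-0.   -1.   -0.  ]] [-0.79 -0.68  0.11] [-0.    0.02 -0.02  0.   -0.13  0.02  0.04]
carriage []
rest []
stud_foot []
```

View pics/wrist1.png

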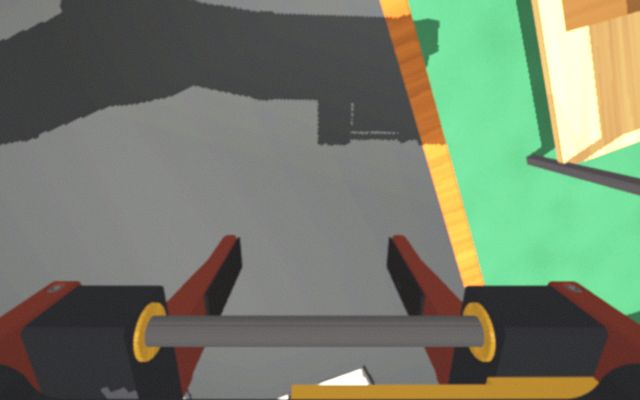

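move_arm --steps '[{"tx": 4.5, "ty": 0.0, "tz": -2.6, "rx": 0.0, "ry": -0.04, "rz": 0.0}, {"tx": 9.1, "ty": 0.0, "tz": -5.2, "rx": 0.0, "ry": -0.08, "rz": 0.0}]'

```text
clock: 1.65
eef_pos: [300.7, 495.7, 222.5]
orientation: [[0.954, 0.0, 0.299], [-0.299, -0.0, 0.954], [0.0, -1.0, 0.0]]
ft_force: [0.0, -0.1, -0.9]
width: 1.005
```

move_arm --steps '[{"tx": 5.0, "ty": 0.0, "tz": -3.4, "rx": 0.0, "ry": -0.05, "rz": 0.0}, {"tx": 10.0, "ty": 0.0, "tz": -6.8, "rx": 0.0, "ry": -0.1, "rz": 0.0}, {"tx": 15.0, "ty": 0.0, "tz": -10.2, "rx": 0.0, "ry": -0.15, "rz": 0.0}, {"tx": 20.0, "ty": 0.0, "tz": -13.6, "rx": 0.0, "ry": -0.2, "rz": 0.0}, {"tx": 25.0, "ty": -0.4, "tz": -17.0, "rx": 0.0, "ry": -0.25, "rz": 0.0}, {"tx": 30.0, "ty": -0.8, "tz": -20.4, "rx": 0.0, "ry": -0.3, "rz": 0.0}, {"tx": 34.5, "ty": -0.8, "tz": -23.5, "rx": 0.0, "ry": -0.304, "rz": 0.0}, {"tx": 34.5, "ty": -0.8, "tz": -23.5, "rx": 0.0, "ry": -0.304, "rz": 0.0}, {"tx": 34.5, "ty": -0.8, "tz": -23.5, "rx": 0.0, "ry": -0.304, "rz": 0.0}]'

```text
clock: 2.78
eef_pos: [559.2, 168.8, 230.3]
orientation: [[1.0, -0.001, -0.0], [0.0, 0.0, 1.0], [-0.001, -1.0, 0.0]]
ft_force: [0.0, 0.4, 0.4]
width: 0.997
```

```bash
python3 - <<'E'
from h import *
np.set_printoptions(precision=2,suppress=True)
d=snap('wrist','wrist2');s=d['state'];print(s['clock'],s['eef_pos'],s['orientation'],s['ft_force'],s['qd'])
for q in ['carriage','rest','stud_foot']:
    r=robot.search_frame(q,'wrist'); print(q,[(x['conf'],w(d,x['at'])) for x in r])
E
```

```text
2.775 [559.2  168.83 230.31] [[ 1. -0. -0.]
 [ 0.  0.  1.]
 [-0. -1.  0.]] [0.   0.36 0.4 ] [-1.48 -0.35 -0.92  0.27 -0.14 -0.11  0.11]
carriage [(0.75, array([560.8 , 176.3 ,  14.35]))]
rest [(0.77, array([564.64, 177.69,  15.78]))]
stud_foot [(0.87, array([562.89, 174.59,  14.7 ]))]
```

View pics/wrist2.png

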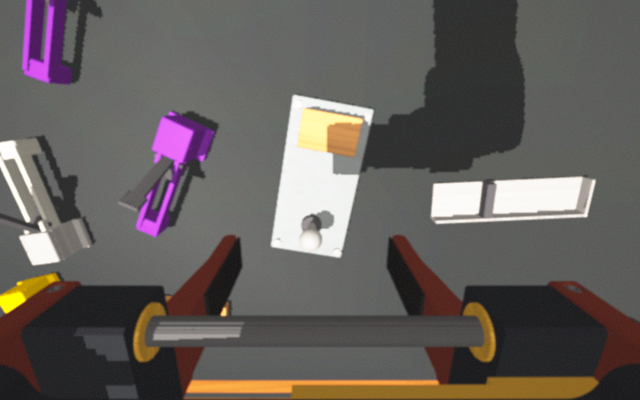

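```bash
cat > fit.py <<'E'
from h import *
from scipy.optimize import least_squares
np.set_printoptions(precision=1,suppress=True)
def rect(mask,Q):
    p=Q[mask][:,:2].astype(np.float32); return cv2.minAreaRect(p), p.mean(0), len(p)
def sphere(P,r=14):
    f=lambda c:np.linalg.norm(P-c,axis=1)-r
    o=least_squares(f,P.mean(0)-[0,0,8],loss='soft_l1');return o.x,np.abs(o.fun).mean()
E
python3 - <<'E'
from fit import *
d=load('wrist2');Q=cloud(d);X,Y,Z=Q[...,0],Q[...,1],Q[...,2]
reg=(X>450)&(X<720)&(Y>100)&(Y<260)
print('bench z',np.nanmedian(Z[(X>450)&(X<700)&(Y>20)&(Y<80)&(Z<8)]))
m=reg&(Z>8)&(Z<17);print('plate',rect(m,Q),np.nanmedian(Z[m]))
m=reg&(Z>32)&(Z<46)&(X<560);print('rest',rect(m,Q),np.nanmedian(Z[m]))
b=reg&(X>590)&(Z>40);print('ball',sphere(Q[b]),b.sum(),Q[b].max(0),Q[b].min(0))
b=reg&(X>590)&(Z>17);
for lo in range(16,90,6):
    k=b&(Z>lo)&(Z<=lo+6)
    if k.sum(): print(lo,Q[k].mean(0),Q[k].min(0),Q[k].max(0),k.sum())
g=(X>500)&(X<760)&(Y>-260)&(Y<-130)&(Z>8)
for lo in range(8,110,8):
    k=g&(Z>lo)&(Z<=lo+8)
    if k.sum()>4: print('bar',lo,rect(k,Q))
E
```

```text
bench z 0.7688472287865977
plate (((572.41455078125, 174.4534912109375), (100.04679107666016, 204.88221740722656), 80.00370025634766), array([573.6, 173. ], dtype=float32), 8603) 12.355268221159065
rest (((506.5090026855469, 186.15977478027344), (70.01820373535156, 44.99782180786133), 79.96959686279297), array([505.9, 185.9], dtype=float32), 2365) 38.32731408012671
ball (array([629.7, 164.3,  62.8]), np.float64(0.4153749178390402)) 422 [640.7 177.5  78. ] [615.4 151.2  59.1]
16 [623.8 164.3  21. ] [615.5 117.   17.4] [653.8 177.3  22. ] 83
22 [625.  164.4  23. ] [616.5 151.8  22. ] [635.3 177.2  27.3] 122
28 [624.7 164.2  31. ] [622.8 158.7  28.9] [627.7 169.2  33.1] 15
34 [624.6 164.3  36.8] [623.7 158.8  34.3] [627.4 169.2  39.8] 15
58 [618.5 165.3  62. ] [615.8 151.2  59.1] [625.2 177.5  64. ] 24
64 [620.9 164.3  67.4] [615.4 151.2  64.3] [635.6 177.5  70. ] 104
70 [627.7 164.5  73.2] [617.6 152.6  70. ] [640.7 176.3  76. ] 243
76 [628.6 164.4  76.6] [623.4 157.6  76. ] [633.5 170.3  78. ] 51
bar 8 (((630.6408081054688, -185.66265869140625), (81.56793212890625, 219.13961791992188)
[... 620 characters left out ...]
1094), 43.45464324951172), array([ 664.9, -193.9], dtype=float32), 1363)
bar 48 (((681.9308471679688, -202.06573486328125), (47.805076599121094, 147.06019592285156), 59.74869155883789), array([ 655.5, -192.6], dtype=float32), 288)
bar 56 (((610.2411499023438, -187.47332763671875), (13.149646759033203, 14.421170234680176), 15.734981536865234), array([ 610.8, -184.8], dtype=float32), 86)
bar 64 (((604.9844970703125, -186.66639709472656), (10.936727523803711, 16.190284729003906), 43.37502670288086), array([ 603.9, -185.5], dtype=float32), 87)
bar 72 (((598.1797485351562, -185.15155029296875), (6.416156768798828, 13.455339431762695), 60.1447868347168), array([ 597.4, -184.6], dtype=float32), 54)
```

The wrist view shows the ball at (311,238) and the rest at (330,132). Carriage yaw is -10°, the ball is at (629.4,164.3,~62.5), and the rest position agrees with the 125 mm offset. The grey bar is at the left, around (55,240). Next I go over it.

move_arm --steps '[{"tx": 0.5, "ty": 0.0, "tz": -6.0, "rx": 0.0, "ry": 0.0, "rz": 0.0}, {"tx": 1.0, "ty": 0.0, "tz": -12.0, "rx": 0.0, "ry": 0.0, "rz": 0.0}, {"tx": 1.5, "ty": 0.0, "tz": -18.0, "rx": 0.0, "ry": 0.0, "rz": 0.0}, {"tx": 2.0, "ty": 1.0, "tz": -24.0, "rx": 0.0, "ry": 0.0, "rz": 0.0}, {"tx": 2.5, "ty": 2.0, "tz": -30.0, "rx": 0.0, "ry": 0.0, "rz": 0.0}, {"tx": 3.0, "ty": 3.0, "tz": -35.5, "rx": 0.0, "ry": 0.0, "rz": 0.0}, {"tx": 3.0, "ty": 3.0, "tz": -35.5, "rx": 0.0, "ry": 0.0, "rz": 0.0}, {"tx": 3.0, "ty": 3.0, "tz": -35.5, "rx": 0.0, "ry": 0.0, "rz": 0.0}]'

```text
clock: 3.98
eef_pos: [590.0, -183.5, 200.2]
orientation: [[1.0, -0.0, -0.004], [0.004, 0.001, 1.0], [-0.0, -1.0, 0.001]]
ft_force: [0.7, -0.0, 0.1]
width: 0.997
```

```bash
python3 - <<'E'
from fit import *
d=snap('wrist','wrist3');s=d['state'];print(s['clock'],s['eef_pos'],s['ft_force'],s['qd'])
Q=cloud(d);X,Y,Z=Q[...,0],Q[...,1],Q[...,2]
g=(X>500)&(X<720)&(Y>-260)&(Y<-120)
print('bench',np.nanmedian(Z[g&(Z<6)]))
k=g&(Z>44)&(Z<51)&(X>625);print('top',rect(k,Q),np.nanmedian(Z[k]))
k=g&(Z>30)&(Z<38)&(X<640);print('bars',rect(k,Q),np.nanmedian(Z[k]))
k=g&(Z>5)&(Z<9);print('flange',rect(k,Q))
for lo in range(40,110,8):
    k=g&(Z>lo)&(Z<=lo+8)&(X<630)
    if k.sum()>4: print('lev',lo,k.sum(),np.median(Q[k],0))
k=g&(Z>52);print(Q[k].max(0))
E
```

```text
3.975 [ 590.  -183.5  200.2] [ 0.7 -0.   0.1] [-1.4 -0.6 -0.8  0.1  0.1  0.1  0. ]
bench 0.7315039735938171
top (((679.1396484375, -197.43768310546875), (52.567752838134766, 118.03521728515625), 63.06691360473633), array([ 652.2, -185.3], dtype=float32), 1178) 47.24502470683987
bars (((573.6481323242188, -193.809326171875), (114.44754028320312, 36.8939323425293), 8.085680961608887), array([ 553.3, -196.2], dtype=float32), 1119) 34.19587787119269
flange (((624.1329345703125, -185.89845275878906), (82.99266815185547, 211.76817321777344), 78.8302230834961), array([ 656.3, -184.7], dtype=float32), 446)
lev 40 193 [ 625.9 -179.4   42.9]
lev 48 42 [ 620.1 -186.2   51.9]
lev 56 50 [ 613.5 -188.2   59.6]
lev 64 56 [ 606.5 -189.1   67.7]
lev 72 56 [ 599.4 -189.    76.5]
lev 80 61 [ 593.  -191.8   84. ]
lev 88 113 [ 585.9 -191.5   92.3]
lev 96 169 [ 578.8 -193.1   98.2]
[ 621.1 -120.   320.7]
```

View pics/wrist3.png

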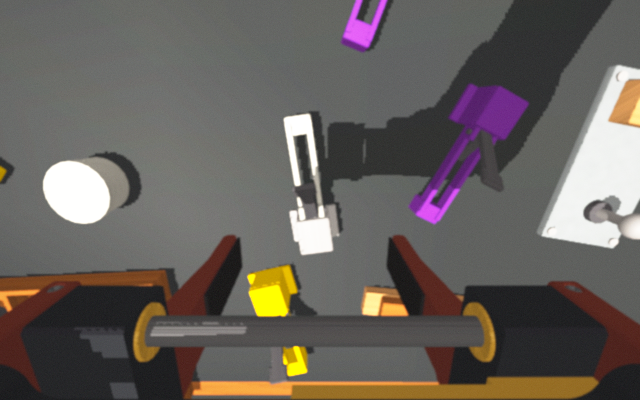

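```bash
python3 - <<'E'
from fit import *
d=load('wrist3');Q=cloud(d);X,Y,Z=Q[...,0],Q[...,1],Q[...,2]
hsv=cv2.cvtColor(d['frame'],cv2.COLOR_RGB2HSV);S=hsv[...,1]
u,v=np.meshgrid(np.arange(640),np.arange(400))
box=(u>270)&(u<350)&(v>100)&(v<258)&(S<90)
k=box&(Z>44.5)&(Z<50)&(X>620);r=rect(k,Q);print('top',r);print(cv2.boxPoints(r[0]))
k=box&(Z>31)&(Z<37)&(X<600);r=rect(k,Q);print('bars',r);print(cv2.boxPoints(r[0]))
k=box&(Z>4)&(Z<10);r=rect(k,Q);print('flange',r);print(cv2.boxPoints(r[0]))
k=(S>120)&(u>245)&(u<305)&(v>258)&(v<310)&(Z>5);print('yellow near', Q[k].min(0),Q[k].max(0), Q[k&(X<690)].max(0) if (k&(X<690)).any() else '')
i=np.argmin(np.where(k,X,1e9));print(Q.reshape(-1,3)[i])
k=box&(Z>97)&(Z<110);print('tip',rect(k,Q),np.nanmax(Z[k]))
cv2.imwrite('pics/w3c.png',cv2.resize(d['frame'][90:320,230:400],None,fx=3.4,fy=2.6)[:,:,::-1])
E
```

```text
top (((646.492919921875, -183.50526428222656), (50.81238555908203, 37.98921585083008), 8.256013870239258), array([ 648.6, -183. ], dtype=float32), 1138)
[[ 618.6 -168.4]
 [ 624.1 -206. ]
 [ 674.4 -198.7]
 [ 668.9 -161.1]]
bars (((559.4237060546875, -196.293212890625), (85.58657836914062, 27.6741943359375), 7.980724334716797), array([ 546.7, -197.4], dtype=float32), 986)
[[ 515.1 -188.5]
 [ 519.  -215.9]
 [ 603.7 -204.1]
 [ 599.9 -176.6]]
flange (((593.7372436523438, -190.95692443847656), (155.3616943359375, 58.042423248291016), 7.967833518981934), array([ 645.8, -178.4], dtype=float32), 401)
[[ 512.8 -173. ]
 [ 520.8 -230.5]
 [ 674.7 -208.9]
 [ 666.6 -151.4]]
yellow near [ 712.6 -271.9    5. ] [ 755.7 -207.2   49.4] 
[ 712.6 -218.7    6.4]
tip (((579.0175170898438, -193.08609008789062), (6.7132487297058105, 20.810354232788086), 7.832203388214111), array([ 578.7, -193. ], dtype=float32), 148) 100.66683194222304
```

View pics/w3c.png

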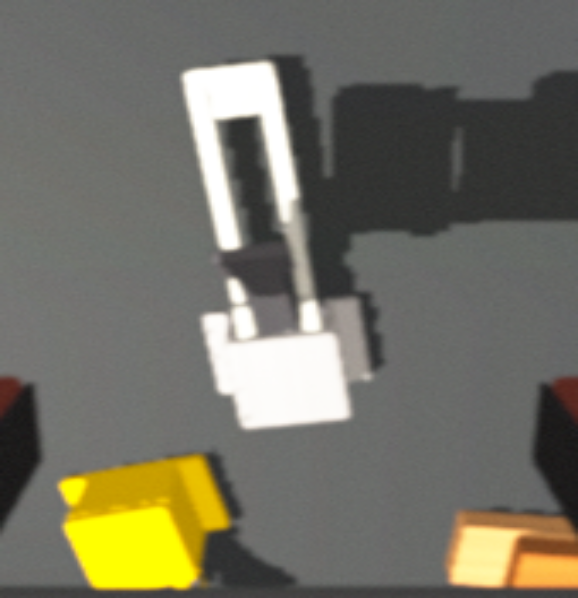

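The crop confirms the grey bar: housing top at about (315,232), bars ending at about (298,120). Housing centre is (650.8,-183), yaw 8°, top at 47. The check from the foot end gives (650.7,-183.4), which agrees. Descending now.

move_arm --steps '[{"tx": 4.0, "ty": 1.0, "tz": 0.0, "rx": 0.0, "ry": -0.07, "rz": 0.0}, {"tx": 6.1, "ty": 4.0, "tz": 0.03, "rx": 0.0, "ry": -0.136, "rz": 0.0}, {"tx": 6.1, "ty": 8.0, "tz": 0.03, "rx": 0.0, "ry": -0.136, "rz": 0.0}, {"tx": 6.1, "ty": 12.0, "tz": 0.03, "rx": 0.0, "ry": -0.136, "rz": 0.0}, {"tx": 6.1, "ty": 12.0, "tz": 0.03, "rx": 0.0, "ry": -0.136, "rz": 0.0}, {"tx": 6.1, "ty": 12.0, "tz": 0.03, "rx": 0.0, "ry": -0.136, "rz": 0.0}]'

```text
clock: 4.78
eef_pos: [652.5, -180.8, 82.3]
orientation: [[0.99, 0.002, -0.143], [0.143, 0.002, 0.99], [0.002, -1.0, 0.001]]
ft_force: [0.0, -0.0, 0.3]
width: 0.998
```

```bash
python3 - <<'E'
from fit import *
d=snap('wrist','wrist4');s=d['state'];print(s['clock'],s['eef_pos'],s['orientation'],s['ft_force'])
E
```

```text
4.775 [ 652.5 -180.8   82.3] [[ 1.   0.  -0.1]
 [ 0.1  0.   1. ]
 [ 0.  -1.   0. ]] [ 0.  -0.   0.3]
```

View pics/wrist4.png

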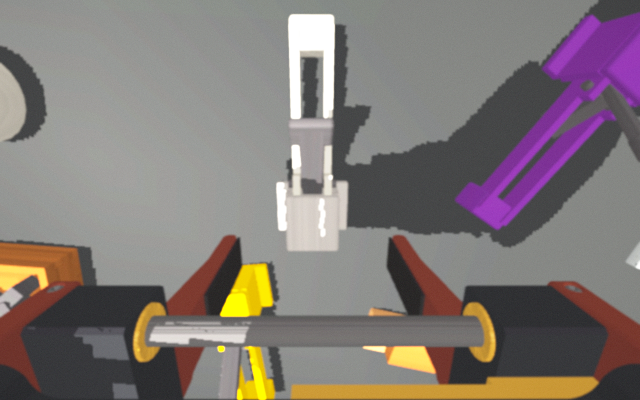

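```bash
python3 - <<'E'
from fit import *
d=load('wrist4');Q=cloud(d);X,Y,Z=Q[...,0],Q[...,1],Q[...,2]
S=cv2.cvtColor(d['frame'],cv2.COLOR_RGB2HSV)[...,1]
u,v=np.meshgrid(np.arange(640),np.arange(400))
box=(u>260)&(u<360)&(v>5)&(v<258)&(S<90)
k=box&(Z>44.5)&(Z<50)&(v>190);r=rect(k,Q);print('top',r,np.median(Z[k]));print(cv2.boxPoints(r[0]))
k=box&(Z>31)&(Z<37)&(v<115);r=rect(k,Q);print('bars',r,np.median(Z[k]));print(cv2.boxPoints(r[0]))
T=np.eye(4);T[:3,:3]=d['state']['orientation'];T[:3,3]=d['state']['eef_pos'];Ti=np.linalg.inv(T)
print(Ti@np.array([650.8,-183,12,1]))
E
```

```text
top (((648.6942749023438, -182.90878295898438), (44.91974639892578, 37.9813117980957), 7.9938836097717285), array([ 649.2, -182.8], dtype=float32), 2914) 47.354740283708324
[[ 623.8 -167.2]
 [ 629.1 -204.8]
 [ 673.6 -198.6]
 [ 668.3 -161. ]]
bars (((546.923828125, -197.9748992919922), (59.345951080322266, 27.466842651367188), 8.15928840637207), array([ 539.3, -198.9], dtype=float32), 2540) 33.987410722170324
[[ 515.6 -188.6]
 [ 519.5 -215.8]
 [ 578.2 -207.4]
 [ 574.3 -180.2]]
[-2.2 70.3 -2.   1. ]
```

move_arm --steps '[{"tx": -0.24, "ty": 3.0, "tz": -0.17, "rx": 0.0, "ry": 0.0, "rz": 0.0}, {"tx": -0.24, "ty": 5.5, "tz": -0.17, "rx": 0.0, "ry": 0.0, "rz": 0.0}, {"tx": -0.24, "ty": 6.6, "tz": -0.17, "rx": 0.0, "ry": 0.0, "rz": 0.0}, {"tx": -0.24, "ty": 7.0, "tz": -0.17, "rx": 0.0, "ry": 0.0, "rz": 0.0}, {"tx": -0.24, "ty": 7.0, "tz": -0.17, "rx": 0.0, "ry": 0.0, "rz": 0.0}, {"tx": -0.24, "ty": 7.0, "tz": -0.17, "rx": 0.0, "ry": 0.0, "rz": 0.0}]'

```text
clock: 5.58
eef_pos: [651.6, -183.4, 13.9]
orientation: [[0.99, 0.005, -0.142], [0.142, 0.001, 0.99], [0.005, -1.0, 0.0]]
ft_force: [0.2, 0.3, -0.1]
width: 1.005
```

move_arm --steps '[{"tx": 0.0, "ty": 0.1, "tz": 0.0, "rx": 0.0, "ry": 0.0, "rz": 0.0}, {"tx": 0.0, "ty": 0.1, "tz": 0.0, "rx": 0.0, "ry": 0.0, "rz": 0.0}, {"tx": 0.0, "ty": 0.1, "tz": 0.0, "rx": 0.0, "ry": 0.0, "rz": 0.0}, {"tx": 0.0, "ty": 0.1, "tz": 0.0, "rx": 0.0, "ry": 0.0, "rz": 0.0}, {"tx": 0.0, "ty": 0.1, "tz": 0.0, "rx": 0.0, "ry": 0.0, "rz": 0.0}, {"tx": 0.0, "ty": 0.1, "tz": 0.0, "rx": 0.0, "ry": 0.0, "rz": 0.0}]' --grip 0.0

```text
clock: 6.32
eef_pos: [651.6, -183.1, 12.9]
orientation: [[0.99, 0.005, -0.142], [0.142, 0.001, 0.99], [0.005, -1.0, 0.0]]
ft_force: [0.5, 0.8, 0.6]
width: 0.431
```

```bash
python3 - <<'E'
from fit import *
d=snap('wrist','wrist5');s=d['state'];print(s)
E
```

```text
{'clock': 6.325, 'joint_positions': array([  4.3,  41.3,  11. ,  93.9, -10.3,  45.6, 118. ]), 'qd': array([-0. , -0.1,  0. ,  0.1,  0. ,  0. ,  0. ]), 'joint_torque': array([  0.5, -70.6,   5.9, -22.6,   0.2,   0. ,   0. ]), 'eef_pos': array([ 651.6, -183.1,   12.9]), 'orientation': array([[ 1. ,  0. , -0.1],
       [ 0.1,  0. ,  1. ],
       [ 0. , -1. ,  0. ]]), 'ft_force': array([0.5, 0.8, 0.6]), 'wrist_torque': array([0.2, 0. , 0. ]), 'width': 0.43073720519975023}
```

View pics/wrist5.png

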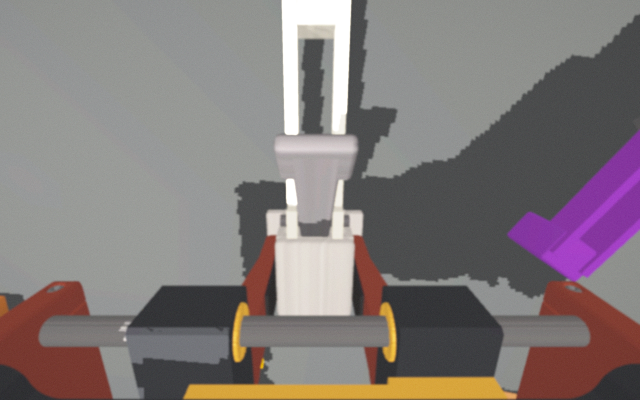

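move_arm --steps '[{"tx": 0.0, "ty": -1.0, "tz": 0.0, "rx": 0.0, "ry": 0.0, "rz": 0.0}, {"tx": 0.0, "ty": -3.0, "tz": 0.0, "rx": 0.0, "ry": 0.0, "rz": 0.0}, {"tx": 0.0, "ty": -6.0, "tz": 0.0, "rx": 0.0, "ry": 0.0, "rz": 0.0}, {"tx": 0.0, "ty": -10.0, "tz": 0.0, "rx": 0.0, "ry": 0.0, "rz": 0.0}, {"tx": 0.0, "ty": -14.0, "tz": 0.0, "rx": 0.0, "ry": 0.0, "rz": 0.0}, {"tx": 0.0, "ty": -16.0, "tz": 0.0, "rx": 0.0, "ry": 0.0, "rz": 0.0}, {"tx": 0.0, "ty": -17.0, "tz": 0.0, "rx": 0.0, "ry": 0.0, "rz": 0.0}, {"tx": 0.0, "ty": -17.0, "tz": 0.0, "rx": 0.0, "ry": 0.0, "rz": 0.0}, {"tx": 0.0, "ty": -17.0, "tz": 0.0, "rx": 0.0, "ry": 0.0, "rz": 0.0}]'

```text
clock: 7.5
eef_pos: [650.2, -183.1, 181.8]
orientation: [[0.99, 0.003, -0.142], [0.142, 0.002, 0.99], [0.003, -1.0, 0.001]]
ft_force: [-0.9, 0.5, -3.5]
width: 0.431
```

```bash
cat > held.py <<'E'
from fit import *
import sys
n=sys.argv[1]
d=snap('wrist',n);s=d['state'];print(s['clock'],s['eef_pos'],s['ft_force'],s['wrist_torque'],s['width']);print(np.round(s['orientation'],3))
d['W']=np.array(d['tool_from_camera']);Q=cloud(d)  # tool coords
X,Y,Z=Q[...,0],Q[...,1],Q[...,2]
S=cv2.cvtColor(d['frame'],cv2.COLOR_RGB2HSV)[...,1]
k=(abs(Z)<16)&(X<-55)&(X>-140)&(Y>-30)&(Y<25)&(abs(Z)>7)
p=Q[k];c=np.polyfit(p[:,0],p[:,1],1);print('bars y(x)=',c,'tilt deg',np.degrees(np.arctan(c[0])),k.sum(),'y at axis -1:',np.polyval(c,-1))
k=(abs(Z)<16)&(X<-55)&(Y>-30)&(Y<25);r=rect(k,Q[...,[0,2,1]]);print('foot end',np.percentile(Q[k][:,0],[0.5,2]),r[0])
l=(abs(Z)<16)&(X<-25)&(Y<-35)&(Y>-110);print('lever min y',Q[l][:,1].min(),Q[l][np.argmin(Q[l][:,1])])
h=(abs(Z)<21)&(X>-30)&(X<25)&(Y<-25)&(Y>-40);print('htop',h.sum(),Q[h].min(0),Q[h].max(0),np.median(Q[h],0))
E
python3 held.py wrist6
```

```text
7.5 [ 650.2 -183.1  181.8] [-0.9  0.5 -3.5] [ 0.1 -0.1  0. ] 0.43081117616599324
[[ 1.   0.  -0.1]
 [ 0.1  0.   1. ]
 [ 0.  -1.   0. ]]
bars y(x)= [ -0.  -22.7] tilt deg -1.1228662570273138 3844 y at axis -1: -22.64112913070795
foot end [-124.3 -123.7] ((-97.43141174316406, 0.6432485580444336), (28.170333862304688, 54.87333679199219), 89.61312866210938)
lever min y -99.76449622922945 [-25.7 -99.8  -1.9]
htop 7013 [-30. -40. -21.] [ 20.4 -25.   21. ] [ -7.  -34.4   0.1]
```

View pics/wrist6.png

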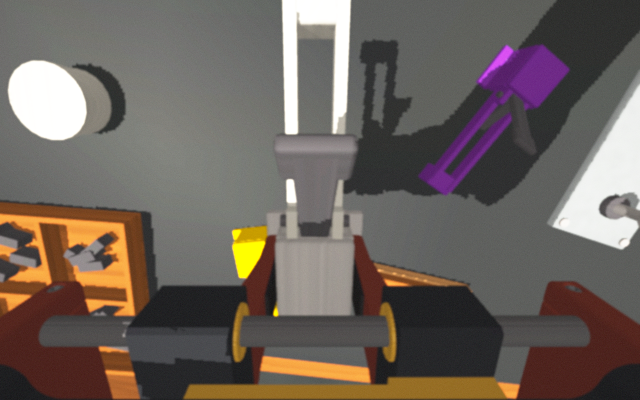

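The bar is held firmly (width 37.8 mm) and almost level, with the foot about 1° low. I carry it over the ball.

move_arm --steps '[{"tx": 0.2, "ty": 0.0, "tz": 2.5, "rx": 0.0, "ry": 0.02, "rz": 0.0}, {"tx": 0.6, "ty": 0.0, "tz": 7.0, "rx": 0.0, "ry": 0.06, "rz": 0.0}, {"tx": 1.0, "ty": 0.0, "tz": 12.0, "rx": 0.0, "ry": 0.1, "rz": 0.0}, {"tx": 1.4, "ty": 0.0, "tz": 17.0, "rx": 0.0, "ry": 0.15, "rz": 0.0}, {"tx": 1.9, "ty": 0.0, "tz": 22.0, "rx": 0.0, "ry": 0.2, "rz": 0.0}, {"tx": 2.3, "ty": 0.0, "tz": 27.0, "rx": 0.0, "ry": 0.25, "rz": 0.0}, {"tx": 2.7, "ty": 0.0, "tz": 31.5, "rx": 0.0, "ry": 0.29, "rz": 0.0}, {"tx": 2.96, "ty": 0.5, "tz": 34.0, "rx": 0.0, "ry": 0.317, "rz": 0.0}, {"tx": 2.96, "ty": 1.0, "tz": 34.67, "rx": 0.0, "ry": 0.317, "rz": 0.0}, {"tx": 2.96, "ty": 2.0, "tz": 34.67, "rx": 0.0, "ry": 0.317, "rz": 0.0}, {"tx": 2.96, "ty": 2.0, "tz": 34.67, "rx": 0.0, "ry": 0.317, "rz": 0.0}, {"tx": 2.96, "ty": 2.0, "tz": 34.67, "rx": 0.0, "ry": 0.317, "rz": 0.0}]'

```text
clock: 9.05
eef_pos: [630.5, 162.6, 162.1]
orientation: [[0.985, 0.003, 0.175], [-0.175, 0.001, 0.985], [0.002, -1.0, 0.001]]
ft_force: [0.3, 0.2, -4.6]
width: 0.426
```

```bash
python3 held.py wrist7; python3 - <<'E'
from fit import *
d=load('wrist7');Q=cloud(d);X,Y,Z=Q[...,0],Q[...,1],Q[...,2]
m=(X>450)&(X<560)&(Y>120)&(Y<250)&(Z>32)&(Z<46);print('rest',rect(m,Q))
for n in ['scene','side']:
    d=snap(n,n+'7');
    u,v=(407,215) if n=='scene' else (312,255)
    big=cv2.resize(d['frame'],None,fx=4,fy=4,interpolation=cv2.INTER_CUBIC)
    cv2.imwrite('pics/%s7c.png'%n,big[(v-50)*4:(v+50)*4,(u-60)*4:(u+60)*4,::-1])
E
```

```text
9.05 [630.5 162.6 162.1] [ 0.3  0.2 -4.6] [-0. -0. -0.] 0.4263205600537053
[[ 1.   0.   0.2]
 [-0.2  0.   1. ]
 [ 0.  -1.   0. ]]
bars y(x)= [ -0.  -22.3] tilt deg -0.915454824143861 3853 y at axis -1: -22.320210524367756
foot end [-124.3 -123.8] ((-97.249755859375, 0.5292015075683594), (27.98255729675293, 55.29085159301758), 89.26707458496094)
lever min y -100.02706607009962 [ -25.4 -100.   -11.7]
htop 6990 [-30.  -39.9 -21. ] [ 20.1 -25.   21. ] [ -6.9 -34.4  -0.1]
rest (((506.5557556152344, 186.28399658203125), (70.20482635498047, 45.00145721435547), 79.95477294921875), array([509.7, 185.6], dtype=float32), 2455)
```

View pics/wrist7.png

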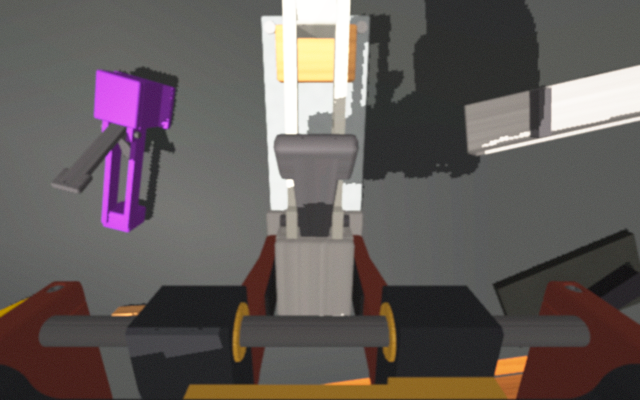

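View pics/scene7c.png

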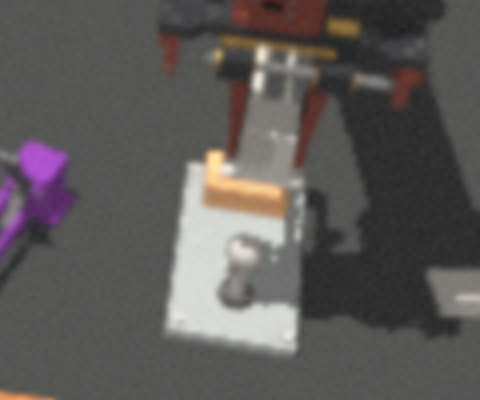

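View pics/side7c.png

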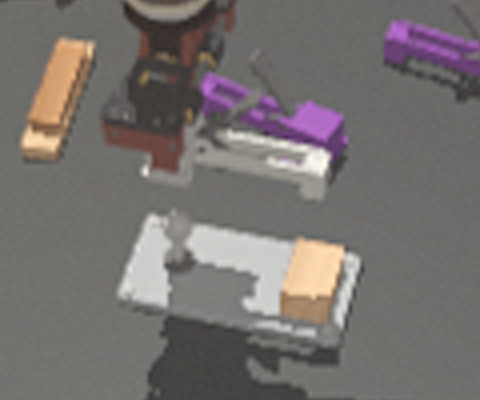

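move_arm --steps '[{"tx": -0.05, "ty": 2.0, "tz": 0.13, "rx": 0.0, "ry": 0.0, "rz": 0.0}, {"tx": -0.05, "ty": 4.0, "tz": 0.13, "rx": 0.0, "ry": 0.0, "rz": 0.0}, {"tx": -0.05, "ty": 5.7, "tz": 0.13, "rx": 0.0, "ry": 0.0, "rz": 0.0}, {"tx": -0.05, "ty": 6.2, "tz": 0.13, "rx": 0.0, "ry": 0.0, "rz": 0.0}, {"tx": -0.05, "ty": 6.2, "tz": 0.13, "rx": 0.0, "ry": 0.0, "rz": 0.0}, {"tx": -0.05, "ty": 6.2, "tz": 0.13, "rx": 0.0, "ry": 0.0, "rz": 0.0}]'

```text
clock: 9.95
eef_pos: [631.0, 165.1, 101.3]
orientation: [[0.985, 0.005, 0.174], [-0.174, 0.002, 0.985], [0.004, -1.0, 0.003]]
ft_force: [-0.2, -0.5, -3.4]
width: 0.431
```

```bash
python3 - <<'E'
from fit import *
s=robot.read_state();print(s['eef_pos'],s['ft_force'],s['qd'])
for n in ['scene','side']:
    d=snap(n,n+'8');
    u,v=(407,220) if n=='scene' else (312,262)
    big=cv2.resize(d['frame'],None,fx=6,fy=6,interpolation=cv2.INTER_CUBIC)
    cv2.imwrite('pics/%s8c.png'%n,big[(v-40)*6:(v+40)*6,(u-50)*6:(u+50)*6,::-1])
E
```

```text
[631.  165.1 101.3] [-0.2 -0.5 -3.4] [-0.  -0.2 -0.1 -0.  -0.1  0.   0.1]
```

View pics/scene8c.png

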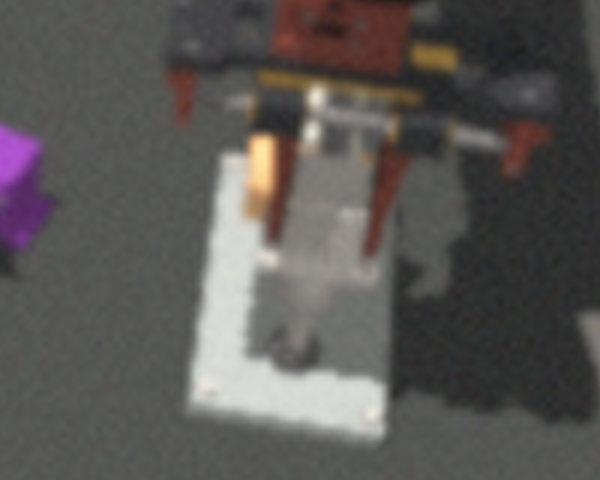

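View pics/side8c.png

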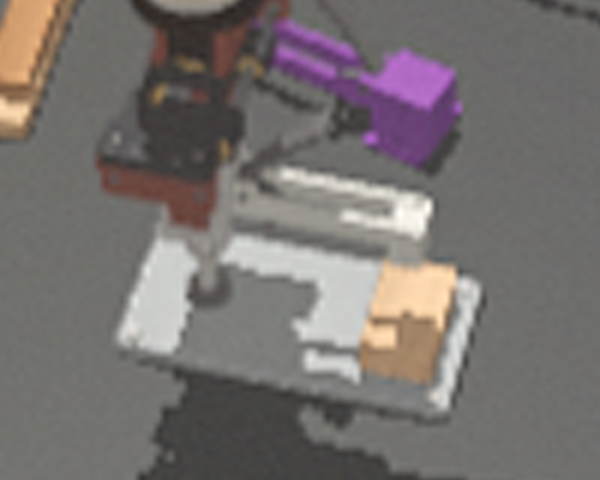

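move_arm --steps '[{"tx": -0.05, "ty": 0.3, "tz": -0.11, "rx": 0.0, "ry": 0.0, "rz": 0.0}, {"tx": -0.05, "ty": 0.6, "tz": -0.11, "rx": 0.0, "ry": 0.0, "rz": 0.0}, {"tx": -0.05, "ty": 0.8, "tz": -0.11, "rx": 0.0, "ry": 0.0, "rz": 0.0}, {"tx": -0.05, "ty": 0.8, "tz": -0.11, "rx": 0.0, "ry": 0.0, "rz": 0.0}]'

```text
clock: 10.55
eef_pos: [630.1, 164.2, 93.0]
orientation: [[0.985, 0.004, 0.174], [-0.174, 0.002, 0.985], [0.004, -1.0, 0.003]]
ft_force: [1.0, 0.9, -4.2]
width: 0.43
```

Aligned to within 0.3 mm. Down gently, in short calls.

move_arm --steps '[{"tx": 0.0, "ty": 0.4, "tz": 0.0, "rx": 0.0, "ry": 0.0, "rz": 0.0}, {"tx": 0.0, "ty": 0.8, "tz": 0.0, "rx": 0.0, "ry": 0.0, "rz": 0.0}, {"tx": 0.0, "ty": 1.1, "tz": 0.0, "rx": 0.0, "ry": 0.0, "rz": 0.0}, {"tx": 0.0, "ty": 1.1, "tz": 0.0, "rx": 0.0, "ry": 0.0, "rz": 0.0}]'

```text
clock: 11.05
eef_pos: [629.9, 164.1, 81.5]
orientation: [[0.985, 0.003, 0.174], [-0.174, 0.002, 0.985], [0.003, -1.0, 0.002]]
ft_force: [-0.4, -0.8, -3.1]
width: 0.435
```

move_arm --steps '[{"tx": 0.03, "ty": 0.3, "tz": 0.0, "rx": 0.0, "ry": 0.0, "rz": 0.0}, {"tx": 0.03, "ty": 0.6, "tz": 0.0, "rx": 0.0, "ry": 0.0, "rz": 0.0}, {"tx": 0.03, "ty": 0.9, "tz": 0.0, "rx": 0.0, "ry": 0.0, "rz": 0.0}, {"tx": 0.03, "ty": 1.1, "tz": 0.0, "rx": 0.0, "ry": 0.0, "rz": 0.0}, {"tx": 0.03, "ty": 1.1, "tz": 0.0, "rx": 0.0, "ry": 0.0, "rz": 0.0}]'

```text
clock: 11.68
eef_pos: [630.1, 164.1, 70.3]
orientation: [[0.985, 0.003, 0.174], [-0.174, 0.002, 0.985], [0.003, -1.0, 0.002]]
ft_force: [-0.3, 0.8, -3.4]
width: 0.431
```

move_arm --steps '[{"tx": 0.0, "ty": 0.15, "tz": 0.0, "rx": 0.0, "ry": 0.0, "rz": 0.0}, {"tx": 0.0, "ty": 0.3, "tz": 0.0, "rx": 0.0, "ry": 0.0, "rz": 0.0}, {"tx": 0.0, "ty": 0.4, "tz": 0.0, "rx": 0.0, "ry": 0.0, "rz": 0.0}, {"tx": 0.0, "ty": 0.4, "tz": 0.0, "rx": 0.0, "ry": 0.0, "rz": 0.0}]'

```text
clock: 12.18
eef_pos: [630.2, 164.1, 66.3]
orientation: [[0.985, 0.003, 0.174], [-0.174, 0.002, 0.985], [0.003, -1.0, 0.002]]
ft_force: [-0.1, 0.4, -4.1]
width: 0.433
```

move_arm --steps '[{"tx": 0.0, "ty": 0.1, "tz": 0.0, "rx": 0.0, "ry": 0.0, "rz": 0.0}, {"tx": 0.0, "ty": 0.2, "tz": 0.0, "rx": 0.0, "ry": 0.0, "rz": 0.0}, {"tx": 0.0, "ty": 0.2, "tz": 0.0, "rx": 0.0, "ry": 0.0, "rz": 0.0}]'

```text
clock: 12.55
eef_pos: [630.7, 164.4, 65.1]
orientation: [[0.985, 0.004, 0.174], [-0.174, 0.002, 0.985], [0.004, -1.0, 0.003]]
ft_force: [-0.9, 0.7, 3.4]
width: 0.431
```

move_arm --steps '[{"tx": 0.0, "ty": 0.15, "tz": 0.0, "rx": 0.0, "ry": 0.0, "rz": 0.0}, {"tx": 0.0, "ty": 0.2, "tz": 0.0, "rx": 0.0, "ry": 0.0, "rz": 0.0}, {"tx": 0.0, "ty": 0.2, "tz": 0.0, "rx": 0.0, "ry": 0.0, "rz": 0.0}]'

```text
clock: 12.92
eef_pos: [631.6, 164.4, 64.2]
orientation: [[0.985, 0.006, 0.174], [-0.174, 0.003, 0.985], [0.006, -1.0, 0.004]]
ft_force: [0.4, 0.2, 6.5]
width: 0.428
```

move_arm --steps '[{"tx": -0.05, "ty": 0.15, "tz": 0.0, "rx": 0.0, "ry": 0.0, "rz": 0.0}, {"tx": -0.1, "ty": 0.25, "tz": 0.0, "rx": 0.0, "ry": 0.0, "rz": 0.0}, {"tx": -0.1, "ty": 0.25, "tz": 0.0, "rx": 0.0, "ry": 0.0, "rz": 0.0}]'

```text
clock: 13.3
eef_pos: [632.1, 164.6, 63.1]
orientation: [[0.985, 0.01, 0.175], [-0.175, 0.003, 0.985], [0.009, -1.0, 0.005]]
ft_force: [1.3, -0.2, 4.9]
width: 0.433
```

move_arm --steps '[{"tx": -0.1, "ty": 0.15, "tz": 0.0, "rx": 0.0, "ry": 0.0, "rz": 0.01}, {"tx": -0.2, "ty": 0.3, "tz": 0.0, "rx": 0.0, "ry": 0.0, "rz": 0.01}, {"tx": -0.2, "ty": 0.3, "tz": 0.0, "rx": 0.0, "ry": 0.0, "rz": 0.01}]'

```text
clock: 13.68
eef_pos: [631.8, 164.9, 61.2]
orientation: [[0.985, 0.003, 0.175], [-0.175, 0.006, 0.985], [0.002, -1.0, 0.006]]
ft_force: [2.6, 0.5, 5.2]
width: 0.429
```

```bash
python3 held.py wrist9
```

```text
13.675 [631.8 164.9  61.2] [2.6 0.5 5.2] [-0.  -0.6  0. ] 0.4285813764085775
[[ 1.   0.   0.2]
 [-0.2  0.   1. ]
 [ 0.  -1.   0. ]]
bars y(x)= [ -0.2 -33.7] tilt deg -9.11782824079789 4151 y at axis -1: -33.56618510167554
foot end [-124.3 -123.7] ((-97.28125, 0.5598211288452148), (28.022958755493164, 54.8994255065918), 89.2470703125)
lever min y -99.65663989882205 [-26.  -99.7   0.4]
htop 6994 [-30.  -40.  -20.9] [ 20.1 -25.   21. ] [ -6.8 -34.5  -0.1]
```

View pics/wrist9.png

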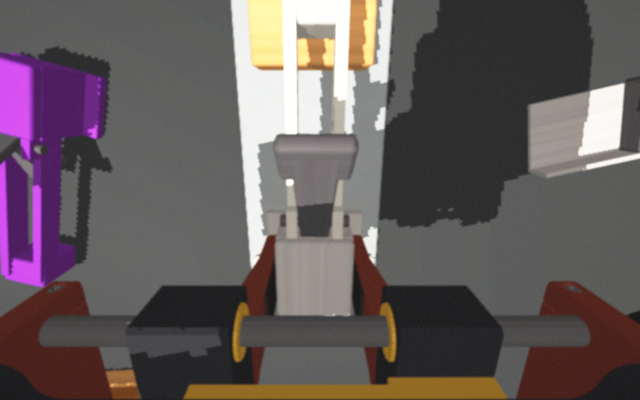

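move_arm --steps '[{"tx": -0.1, "ty": 0.15, "tz": 0.0, "rx": 0.0, "ry": 0.0, "rz": 0.003}, {"tx": -0.15, "ty": 0.3, "tz": -0.05, "rx": 0.0, "ry": 0.0, "rz": 0.003}, {"tx": -0.15, "ty": 0.3, "tz": -0.05, "rx": 0.0, "ry": 0.0, "rz": 0.003}]'

```text
clock: 14.1
eef_pos: [629.9, 164.6, 57.8]
orientation: [[0.985, -0.001, 0.175], [-0.175, 0.006, 0.985], [-0.002, -1.0, 0.006]]
ft_force: [0.6, 0.8, 0.8]
width: 0.431
```

move_arm --steps '[{"tx": 0.03, "ty": 0.15, "tz": -0.03, "rx": 0.0, "ry": 0.0, "rz": 0.0}, {"tx": 0.03, "ty": 0.25, "tz": -0.03, "rx": 0.0, "ry": 0.0, "rz": 0.0}, {"tx": 0.03, "ty": 0.25, "tz": -0.03, "rx": 0.0, "ry": 0.0, "rz": 0.0}]'

```text
clock: 14.48
eef_pos: [629.5, 164.3, 54.7]
orientation: [[0.985, -0.002, 0.175], [-0.175, 0.006, 0.985], [-0.003, -1.0, 0.005]]
ft_force: [0.7, 0.4, -1.1]
width: 0.432
```

move_arm --steps '[{"tx": 0.06, "ty": 0.1, "tz": 0.0, "rx": 0.0, "ry": 0.0, "rz": -0.002}, {"tx": 0.06, "ty": 0.15, "tz": 0.0, "rx": 0.0, "ry": 0.0, "rz": -0.002}, {"tx": 0.06, "ty": 0.15, "tz": 0.0, "rx": 0.0, "ry": 0.0, "rz": -0.002}]'

```text
clock: 14.85
eef_pos: [629.7, 164.3, 53.7]
orientation: [[0.985, -0.001, 0.175], [-0.175, 0.006, 0.985], [-0.002, -1.0, 0.005]]
ft_force: [-2.8, 0.1, 5.5]
width: 0.432
```

move_arm --steps '[{"tx": -0.02, "ty": 0.15, "tz": 0.0, "rx": 0.0, "ry": 0.0, "rz": 0.0}, {"tx": -0.02, "ty": 0.2, "tz": 0.0, "rx": 0.0, "ry": 0.0, "rz": 0.0}, {"tx": -0.02, "ty": 0.2, "tz": 0.0, "rx": 0.0, "ry": 0.0, "rz": 0.0}]'

```text
clock: 15.22
eef_pos: [629.8, 164.3, 53.0]
orientation: [[0.985, 0.0, 0.175], [-0.175, 0.006, 0.985], [-0.001, -1.0, 0.006]]
ft_force: [-3.6, -0.9, 12.0]
width: 0.438
```

```bash
python3 held.py wrist10
```

```text
15.225 [629.8 164.3  53. ] [-3.6 -0.9 12. ] [-0.1  0.8 -0. ] 0.43770979446107366
[[ 1.   0.   0.2]
 [-0.2  0.   1. ]
 [-0.  -1.   0. ]]
bars y(x)= [ -0.1 -29.8] tilt deg -6.604227732929173 4152 y at axis -1: -29.669724028915375
foot end [-124.3 -123.6] ((-97.28562927246094, 0.598200798034668), (27.634119033813477, 55.07452392578125), 89.61933135986328)
lever min y -100.09830525482019 [ -25.8 -100.1  -15.3]
htop 7000 [-30.  -40.  -20.9] [ 20.4 -25.   21. ] [ -7.  -34.5  -0.1]
```

View pics/wrist10.png

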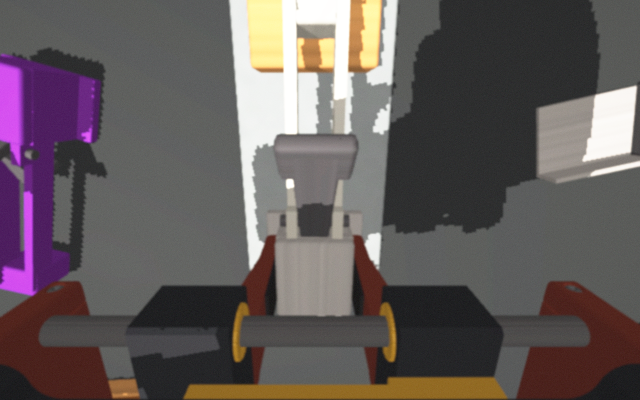

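The stop was felt: push rose about 9 N/mm up to 16 N, with roughly 10.8 mm travel from the hold-off and no slip in the grip. Now I release.

move_arm --steps '[{"tx": 0.0, "ty": -0.05, "tz": 0.0, "rx": 0.0, "ry": 0.0, "rz": 0.0}, {"tx": 0.0, "ty": -0.05, "tz": 0.0, "rx": 0.0, "ry": 0.0, "rz": 0.0}, {"tx": 0.0, "ty": -0.05, "tz": 0.0, "rx": 0.0, "ry": 0.0, "rz": 0.0}, {"tx": 0.0, "ty": -0.05, "tz": 0.0, "rx": 0.0, "ry": 0.0, "rz": 0.0}, {"tx": 0.0, "ty": -0.05, "tz": 0.0, "rx": 0.0, "ry": 0.0, "rz": 0.0}]' --grip 8.0

```text
clock: 15.9
eef_pos: [629.7, 164.3, 53.4]
orientation: [[0.985, -0.0, 0.175], [-0.175, 0.006, 0.985], [-0.001, -1.0, 0.006]]
ft_force: [0.0, 0.5, -0.1]
width: 0.903
```

```bash
python3 held.py wrist11
```

```text
15.9 [629.7 164.3  53.4] [ 0.   0.5 -0.1] [-0. -0. -0.] 0.9025802704802239
[[ 1.  -0.   0.2]
 [-0.2  0.   1. ]
 [-0.  -1.   0. ]]
bars y(x)= [ -0.1 -31.3] tilt deg -8.15764408179717 3640 y at axis -1: -31.19022278370204
foot end [-125.2 -124.6] ((-101.96014404296875, 0.7028656005859375), (27.953855514526367, 47.9521484375), 89.8354721069336)
lever min y -99.97088225708629 [ -25.  -100.    14.8]
htop 6793 [-30. -40. -19.] [ 16.7 -25.   19.2] [ -8.8 -38.    0.4]
```

View pics/wrist11.png

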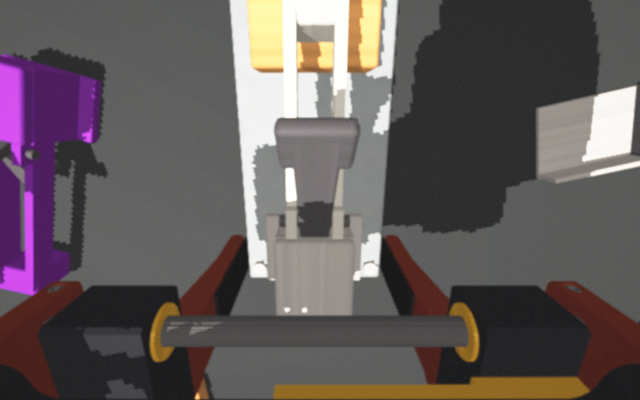

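move_arm --steps '[{"tx": 0.0, "ty": -2.0, "tz": 0.0, "rx": 0.0, "ry": 0.0, "rz": 0.0}, {"tx": 0.0, "ty": -6.0, "tz": 0.0, "rx": 0.0, "ry": 0.0, "rz": 0.0}, {"tx": -2.0, "ty": -11.0, "tz": 0.0, "rx": 0.0, "ry": 0.0, "rz": 0.0}, {"tx": -5.0, "ty": -13.0, "tz": 0.0, "rx": 0.0, "ry": 0.0, "rz": 0.0}, {"tx": -5.0, "ty": -13.0, "tz": 0.0, "rx": 0.0, "ry": 0.0, "rz": 0.0}, {"tx": -5.0, "ty": -13.0, "tz": 0.0, "rx": 0.0, "ry": 0.0, "rz": 0.0}]'

```text
clock: 16.7
eef_pos: [581.0, 172.1, 184.0]
orientation: [[0.985, 0.001, 0.175], [-0.175, 0.006, 0.985], [-0.0, -1.0, 0.006]]
ft_force: [-0.3, -0.9, 0.3]
width: 0.913
```

```bash
cat > seat.py <<'E'
from fit import *
import sys
d=snap('wrist',sys.argv[1]) if len(sys.argv)<3 else load(sys.argv[1]);s=d['state'];print(s['clock'],s['eef_pos'],s['ft_force'])
Q=cloud(d)
c=np.array([629.5,164.3,0]);a=np.radians(-10);R=np.array([[np.cos(a),-np.sin(a),0],[np.sin(a),np.cos(a),0],[0,0,1]])
P=(Q-c)@R  # carriage frame
X,Y,Z=P[...,0],P[...,1],P[...,2]
def med(m,t): print(t,m.sum(),np.median(P[m],0) if m.sum() else '')
k=(abs(Y)<15)&(abs(Y)>7)&(X<-45)&(X>-135)&(Z>55)&(Z<110);p=P[k];c=np.polyfit(p[:,0],p[:,2],1);print('bar top z(x)',c[0],c[1],'tilt',np.degrees(np.arctan(c[0])),'resid',np.std(p[:,2]-np.polyval(c,p[:,0])),'n',k.sum())
k=(abs(Y)<18)&(X<26)&(X>-18)&(Z>78)&(Z<110);p=P[k]
if k.sum()>50: c=np.polyfit(p[:,0],p[:,2],1);print('housing top z(x)',c,'tilt',np.degrees(np.arctan(c[0])),p.min(0),p.max(0),'resid',np.std(p[:,2]-np.polyval(c,p[:,0])))
m=(abs(Y)<34)&(abs(Y)>20)&(X<-100)&(X>-150)&(Z>30)&(Z<45);med(m,'rest')
m=(abs(Y)<12)&(X<-40)&(X>-110)&(Z>85);
if m.sum(): med(m,'lever'); p=P[m]; i=p[:,0].argmin();print('tip-most',p[i],p[p[:,2].argmax()]); e=p[p[:,0]<p[:,0].min()+8];print(e.min(0),e.max(0),e.mean(0))
E
python3 seat.py wrist12
```

```text
16.7 [581.  172.1 184. ] [-0.3 -0.9  0.3]
bar top z(x) 0.06665141518734201 80.14163672016012 tilt 3.813204854585688 resid 1.9306432112157617 n 1065
housing top z(x) [ 0.  91.9] tilt 2.667588696266958 [-18.  -18.   89.3] [18.  18.  94.4] resid 0.641011106838642
rest 1335 [-125.9  -20.1   38.3]
lever 4980 [-73.2   0.2 281.8]
tip-most [-79.9  -5.  138.2] [-72.9   1.3 298.8]
[-79.9 -12.  134.5] [-71.9  12.  298.8] [-75.4   0.  265.9]
```

View pics/wrist12.png

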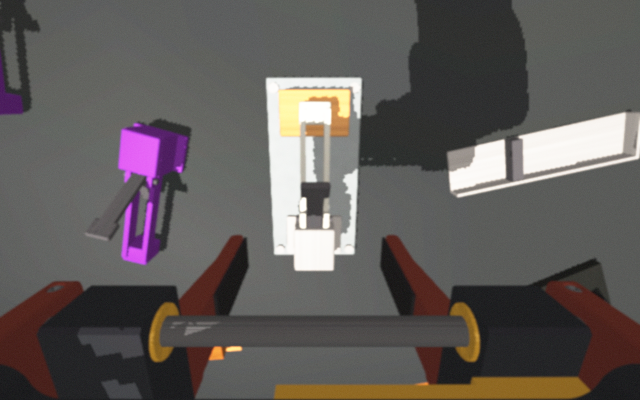

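```bash
python3 - <<'E'
from fit import *
d=load('wrist12');Q=cloud(d)
c=np.array([629.5,164.3,0]);a=np.radians(-10);R=np.array([[np.cos(a),-np.sin(a),0],[np.sin(a),np.cos(a),0],[0,0,1]])
P=(Q-c)@R;X,Y,Z=P[...,0],P[...,1],P[...,2]
for lo in range(-140,26,6):
    k=(X>=lo)&(X<lo+6)&(abs(Y)<19)&(abs(Y)>(0 if lo>-20 or lo<-118 else 8))&(Z>50)&(Z<105)
    if k.sum(): print(lo+3,k.sum(),np.percentile(Z[k],[10,50,90]))
k=(X>-16)&(X<16)&(abs(Y)<16)&(Z>85)&(Z<105);A=np.c_[P[k][:,:2],np.ones(k.sum())];print(np.linalg.lstsq(A,P[k][:,2],rcond=None)[0])
k=(X>-100)&(X<-20)&(abs(Y)<6)&(Z>75)&(Z<150)
for z in range(76,150,6):
    m=k&(Z>=z)&(Z<z+6)
    if m.sum()>3: print('lev',z+3,np.median(X[m]),m.sum())
v=0
cv2.imwrite('pics/w12c.png',cv2.resize(d['frame'][80:280,250:380],None,fx=4,fy=3)[:,:,::-1])
E
```

```text
-137 89 [68.3 69.6 70.7]
-131 217 [69.7 70.5 72.6]
-125 216 [70.2 71.4 73.4]
-119 217 [70.2 71.5 73.6]
-113 90 [72.2 73.3 74.1]
-107 91 [72.6 73.8 74.6]
-101 82 [72.8 73.9 74.9]
-95 75 [72.1 74.1 74.9]
-89 81 [73.3 74.6 75.3]
-83 73 [73.7 75.  75.6]
-77 71 [74.  75.3 75.8]
-71 73 [74.8 75.6 76.5]
-65 38 [75.  75.6 76.5]
-53 1 [77.4 77.4 77.4]
-47 53 [75.7 76.9 77.5]
-41 59 [76.1 76.9 77.8]
-35 101 [76.6 83.9 85.9]
-29 112 [81.2 84.9 86.2]
-23 224 [73.2 86.4 90.7]
-17 135 [90.3 91.1 91.7]
-11 236 [90.4 91.3 92.1]
-5 237 [90.7 91.7 92.7]
1 235 [91.1 91.9 92.8]
7 230 [91.3 92.3 93. ]
13 219 [91.7 92.5 93.3]
19 71 [91.8 92.4 93.1]
[ 0.   0.  91.9]
lev 85 -23.011409332128366 48
lev 91 -22.837516222522442 94
lev 97 -34.633964025190025 51
lev 103 -40.76639872290698 51
lev 109 -46.61181953364868 51
lev 115 -52.19411107268007 65
lev 121 -57.63495030254949 65
lev 127 -63.746424263206734 76
lev 133 -69.48684193031887 81
lev 139 -76.84462706722708 173
```

View pics/w12c.png

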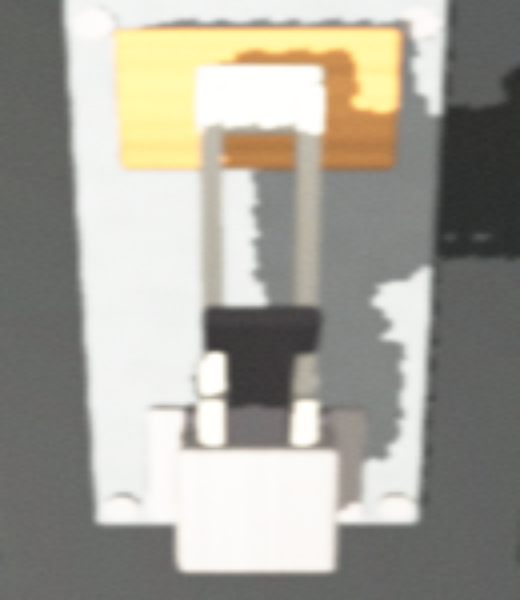

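The bar is on the ball with its foot on the rest (crop: foot at about (260,95), housing at about (255,510)), tilt about 2.9°. But its top is at 91.9, which would be about 2 mm short of home. I'll press again on the housing top with closed fingers to check.

move_arm --steps '[{"tx": 2.5, "ty": 0.0, "tz": 0.04, "rx": 0.0, "ry": 0.0, "rz": 0.0}, {"tx": 4.9, "ty": 1.0, "tz": 0.08, "rx": 0.0, "ry": 0.0, "rz": 0.0}, {"tx": 4.9, "ty": 4.0, "tz": 0.08, "rx": 0.0, "ry": 0.0, "rz": 0.0}, {"tx": 4.9, "ty": 7.0, "tz": 0.08, "rx": 0.0, "ry": 0.0, "rz": 0.0}, {"tx": 4.9, "ty": 8.4, "tz": 0.08, "rx": 0.0, "ry": 0.0, "rz": 0.0}, {"tx": 4.9, "ty": 8.4, "tz": 0.08, "rx": 0.0, "ry": 0.0, "rz": 0.0}, {"tx": 4.9, "ty": 8.4, "tz": 0.08, "rx": 0.0, "ry": 0.0, "rz": 0.0}]' --grip 0.0

```text
clock: 17.62
eef_pos: [630.1, 164.6, 100.2]
orientation: [[0.985, 0.001, 0.175], [-0.175, 0.006, 0.985], [0.0, -1.0, 0.006]]
ft_force: [-0.3, 0.0, 0.9]
width: 0.154
```

move_arm --steps '[{"tx": 0.0, "ty": 0.3, "tz": 0.0, "rx": 0.0, "ry": 0.0, "rz": 0.0}, {"tx": 0.0, "ty": 0.6, "tz": 0.0, "rx": 0.0, "ry": 0.0, "rz": 0.0}, {"tx": 0.0, "ty": 0.7, "tz": 0.0, "rx": 0.0, "ry": 0.0, "rz": 0.0}, {"tx": 0.0, "ty": 0.7, "tz": 0.0, "rx": 0.0, "ry": 0.0, "rz": 0.0}]'

```text
clock: 18.12
eef_pos: [630.0, 164.7, 93.2]
orientation: [[0.985, 0.001, 0.175], [-0.175, 0.006, 0.985], [0.0, -1.0, 0.006]]
ft_force: [0.1, 0.3, 0.2]
width: 0.005
```

move_arm --steps '[{"tx": 0.0, "ty": 0.1, "tz": 0.0, "rx": 0.0, "ry": 0.0, "rz": 0.0}, {"tx": 0.0, "ty": 0.15, "tz": 0.0, "rx": 0.0, "ry": 0.0, "rz": 0.0}, {"tx": 0.0, "ty": 0.15, "tz": 0.0, "rx": 0.0, "ry": 0.0, "rz": 0.0}]'

```text
clock: 18.5
eef_pos: [630.2, 164.7, 91.8]
orientation: [[0.985, 0.002, 0.175], [-0.175, 0.006, 0.985], [0.001, -1.0, 0.006]]
ft_force: [-1.1, -0.1, 0.7]
width: 0.007
```

move_arm --steps '[{"tx": 0.0, "ty": 0.1, "tz": 0.0, "rx": 0.0, "ry": 0.0, "rz": 0.0}, {"tx": 0.0, "ty": 0.15, "tz": 0.0, "rx": 0.0, "ry": 0.0, "rz": 0.0}, {"tx": 0.0, "ty": 0.15, "tz": 0.0, "rx": 0.0, "ry": 0.0, "rz": 0.0}]'

```text
clock: 18.88
eef_pos: [630.1, 164.6, 90.2]
orientation: [[0.985, 0.001, 0.175], [-0.175, 0.006, 0.984], [0.0, -1.0, 0.006]]
ft_force: [0.8, 0.2, 0.9]
width: 0.008
```

move_arm --steps '[{"tx": 0.0, "ty": 0.1, "tz": 0.0, "rx": 0.0, "ry": 0.0, "rz": 0.0}, {"tx": 0.0, "ty": 0.15, "tz": 0.0, "rx": 0.0, "ry": 0.0, "rz": 0.0}, {"tx": 0.0, "ty": 0.15, "tz": 0.0, "rx": 0.0, "ry": 0.0, "rz": 0.0}]'

```text
clock: 19.25
eef_pos: [630.4, 164.7, 89.1]
orientation: [[0.985, 0.002, 0.175], [-0.175, 0.006, 0.984], [0.001, -1.0, 0.006]]
ft_force: [-0.2, 0.4, 4.8]
width: 0.008
```

move_arm --steps '[{"tx": 0.0, "ty": 0.1, "tz": 0.0, "rx": 0.0, "ry": 0.0, "rz": 0.0}, {"tx": 0.0, "ty": 0.15, "tz": 0.0, "rx": 0.0, "ry": 0.0, "rz": 0.0}, {"tx": 0.0, "ty": 0.15, "tz": 0.0, "rx": 0.0, "ry": 0.0, "rz": 0.0}]'

```text
clock: 19.62
eef_pos: [630.6, 164.7, 88.4]
orientation: [[0.985, 0.003, 0.175], [-0.175, 0.006, 0.984], [0.001, -1.0, 0.007]]
ft_force: [-1.9, -0.8, 7.9]
width: 0.004
```

move_arm --steps '[{"tx": 0.0, "ty": 0.1, "tz": 0.0, "rx": 0.0, "ry": 0.0, "rz": 0.0}, {"tx": 0.0, "ty": 0.15, "tz": 0.0, "rx": 0.0, "ry": 0.0, "rz": 0.0}, {"tx": 0.0, "ty": 0.15, "tz": 0.0, "rx": 0.0, "ry": 0.0, "rz": 0.0}]'

```text
clock: 20.0
eef_pos: [630.7, 164.7, 88.0]
orientation: [[0.984, 0.003, 0.175], [-0.176, 0.007, 0.984], [0.002, -1.0, 0.007]]
ft_force: [-3.5, -1.2, 10.1]
width: 0.005
```

Contact on the housing top came at about 89.5, with the stiff buffer at once below it. So the bar really is at home; the wrist camera's depth reads about 2 mm high. Now the latch: go in front of the raised lever and swing it down along its arc.

move_arm --steps '[{"tx": 0.0, "ty": -1.0, "tz": 0.0, "rx": 0.0, "ry": 0.0, "rz": 0.0}, {"tx": 0.0, "ty": -4.5, "tz": 0.0, "rx": 0.0, "ry": 0.0, "rz": 0.0}, {"tx": -2.0, "ty": -4.8, "tz": -0.05, "rx": 0.0, "ry": 0.0, "rz": 0.0}, {"tx": -5.0, "ty": -4.6, "tz": -0.05, "rx": 0.0, "ry": 0.0, "rz": 0.0}, {"tx": -5.0, "ty": -4.1, "tz": -0.05, "rx": 0.0, "ry": 0.0, "rz": 0.0}, {"tx": -5.0, "ty": -4.1, "tz": -0.05, "rx": 0.0, "ry": 0.0, "rz": 0.0}, {"tx": -5.0, "ty": -4.1, "tz": -0.05, "rx": 0.0, "ry": 0.0, "rz": 0.0}]'

```text
clock: 20.88
eef_pos: [582.0, 172.4, 128.9]
orientation: [[0.984, 0.003, 0.176], [-0.176, 0.006, 0.984], [0.002, -1.0, 0.007]]
ft_force: [-0.1, -0.2, -0.6]
width: 0.005
```

```bash
cat > cf.py <<'E'
from fit import *
s=robot.read_state();a=np.radians(-10);R=np.array([[np.cos(a),-np.sin(a),0],[np.sin(a),np.cos(a),0],[0,0,1]])
print('carr',(s['eef_pos']-np.array([629.5,164.3,0]))@R,s['ft_force'],s['clock'])
E
python3 cf.py; python3 - <<'E'
from fit import *
d=snap('wrist','wrist13')
E
```

```text
carr [-48.2  -0.3 128.9] [-0.1 -0.2 -0.6] 20.875
```

View pics/wrist13.png

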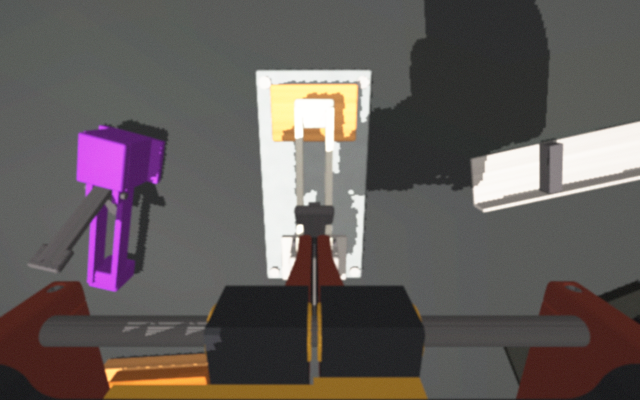

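move_arm --steps '[{"tx": -0.5, "ty": 0.0, "tz": 0.03, "rx": 0.0, "ry": 0.0, "rz": 0.0}, {"tx": -0.9, "ty": 0.03, "tz": 0.03, "rx": 0.0, "ry": 0.0, "rz": 0.0}, {"tx": -1.2, "ty": 0.25, "tz": 0.03, "rx": 0.0, "ry": 0.0, "rz": 0.0}, {"tx": -1.45, "ty": 0.5, "tz": 0.03, "rx": 0.0, "ry": 0.0, "rz": 0.0}, {"tx": -1.85, "ty": 0.9, "tz": 0.03, "rx": 0.0, "ry": 0.0, "rz": 0.0}, {"tx": -2.2, "ty": 1.3, "tz": 0.03, "rx": 0.0, "ry": 0.0, "rz": 0.0}, {"tx": -2.2, "ty": 1.3, "tz": 0.03, "rx": 0.0, "ry": 0.0, "rz": 0.0}]'

```text
clock: 21.8
eef_pos: [559.5, 176.7, 115.3]
orientation: [[0.984, 0.002, 0.176], [-0.176, 0.006, 0.984], [0.001, -1.0, 0.006]]
ft_force: [0.1, -0.9, -0.0]
width: 0.004
```

```bash
python3 cf.py; python3 - <<'E'
from fit import *
d=snap('wrist','wrist14')
E
```

```text
carr [-71.1   0.1 115.3] [ 0.1 -0.9 -0. ] 21.8
```

View pics/wrist14.png

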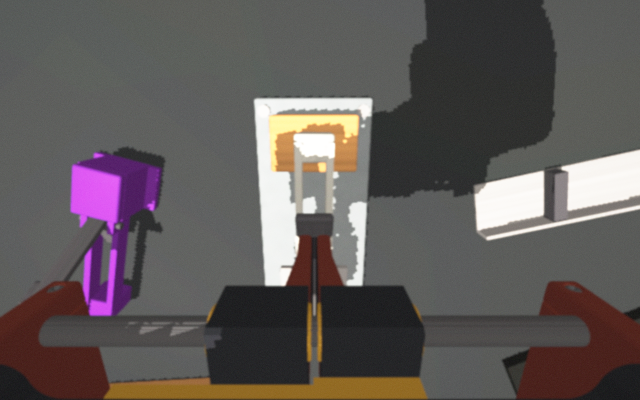

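move_arm --steps '[{"tx": -0.25, "ty": 0.4, "tz": 0.0, "rx": 0.0, "ry": 0.0, "rz": 0.0}, {"tx": -0.5, "ty": 0.9, "tz": 0.0, "rx": 0.0, "ry": 0.0, "rz": 0.0}, {"tx": -0.75, "ty": 1.4, "tz": 0.0, "rx": 0.0, "ry": 0.0, "rz": 0.0}, {"tx": -0.95, "ty": 1.9, "tz": 0.0, "rx": 0.0, "ry": 0.0, "rz": 0.0}, {"tx": -1.05, "ty": 2.3, "tz": 0.0, "rx": 0.0, "ry": 0.0, "rz": 0.0}]'

```text
clock: 22.48
eef_pos: [549.2, 178.7, 92.0]
orientation: [[0.984, 0.002, 0.176], [-0.176, 0.006, 0.984], [0.001, -1.0, 0.006]]
ft_force: [1.8, -0.3, 2.0]
width: 0.01
```

move_arm --steps '[{"tx": 0.0, "ty": 0.2, "tz": 0.0, "rx": 0.0, "ry": 0.0, "rz": 0.0}, {"tx": 0.0, "ty": 0.4, "tz": 0.0, "rx": 0.0, "ry": 0.0, "rz": 0.0}, {"tx": 0.0, "ty": 0.5, "tz": 0.0, "rx": 0.0, "ry": 0.0, "rz": 0.0}]'

```text
clock: 22.85
eef_pos: [548.5, 178.9, 86.7]
orientation: [[0.984, 0.0, 0.176], [-0.176, 0.006, 0.984], [-0.001, -1.0, 0.006]]
ft_force: [-2.1, 0.4, 3.3]
width: 0.005
```

move_arm --steps '[{"tx": 0.0, "ty": 0.15, "tz": 0.0, "rx": 0.0, "ry": 0.0, "rz": 0.0}, {"tx": 0.0, "ty": 0.3, "tz": 0.0, "rx": 0.0, "ry": 0.0, "rz": 0.0}, {"tx": 0.0, "ty": 0.3, "tz": 0.0, "rx": 0.0, "ry": 0.0, "rz": 0.0}]'

```text
clock: 23.22
eef_pos: [548.8, 178.9, 84.0]
orientation: [[0.984, 0.001, 0.176], [-0.176, 0.006, 0.984], [-0.0, -1.0, 0.006]]
ft_force: [-0.3, 0.6, 4.2]
width: 0.003
```

move_arm --steps '[{"tx": 0.0, "ty": 0.1, "tz": 0.0, "rx": 0.0, "ry": 0.0, "rz": 0.0}, {"tx": 0.0, "ty": 0.2, "tz": 0.0, "rx": 0.0, "ry": 0.0, "rz": 0.0}, {"tx": 0.0, "ty": 0.2, "tz": 0.0, "rx": 0.0, "ry": 0.0, "rz": 0.0}]'

```text
clock: 23.6
eef_pos: [549.2, 179.0, 83.3]
orientation: [[0.984, 0.002, 0.176], [-0.176, 0.007, 0.984], [0.0, -1.0, 0.007]]
ft_force: [-5.2, -1.0, 15.4]
width: 0.003
```

A hard stop at 83.3 mm (about 82.5 expected). I back off and look.

move_arm --steps '[{"tx": 0.0, "ty": -1.0, "tz": 0.0, "rx": 0.0, "ry": 0.0, "rz": 0.0}, {"tx": 0.0, "ty": -5.0, "tz": 0.0, "rx": 0.0, "ry": 0.0, "rz": 0.0}, {"tx": 0.0, "ty": -10.0, "tz": 0.0, "rx": 0.0, "ry": 0.0, "rz": 0.0}, {"tx": 0.0, "ty": -10.0, "tz": 0.0, "rx": 0.0, "ry": 0.0, "rz": 0.0}, {"tx": 0.0, "ty": -10.0, "tz": 0.0, "rx": 0.0, "ry": 0.0, "rz": 0.0}]'

```text
clock: 24.22
eef_pos: [548.6, 178.2, 182.9]
orientation: [[0.984, 0.001, 0.176], [-0.176, 0.007, 0.984], [0.0, -1.0, 0.007]]
ft_force: [-0.2, 0.5, -0.9]
width: 0.006
```

```bash
cat > lev.py <<'E'
from fit import *
import sys
d=snap('wrist',sys.argv[1]);print(d['state']['clock'],d['state']['ft_force'],d['state']['eef_pos']);Q=cloud(d)
c=np.array([629.5,164.3,0]);a=np.radians(-10);R=np.array([[np.cos(a),-np.sin(a),0],[np.sin(a),np.cos(a),0],[0,0,1]])
P=(Q-c)@R;X,Y,Z=P[...,0],P[...,1],P[...,2]
for lo in range(-140,26,8):
    k=(X>=lo)&(X<lo+8)&(abs(Y)<6)&(Z>20)&(Z<105)
    b=(X>=lo)&(X<lo+8)&(abs(Y)<14)&(abs(Y)>9)&(Z>50)&(Z<105)
    if k.sum()>2 and b.sum()>2: print(lo+4,'mid',k.sum(),np.percentile(Z[k],[10,50,90]),'sides',b.sum(),np.percentile(Z[b],[10,50,90]))
f=d['frame'];cv2.imwrite('pics/%sc.png'%sys.argv[1],cv2.resize(f[60:300,240:400],None,fx=4.5,fy=2.5)[:,:,::-1])
E
python3 lev.py wrist15; python3 - <<'E'
from fit import *
d=snap('side','side15');f=d['frame'];cv2.imwrite('pics/side15c.png',cv2.resize(f[220:310,260:370],None,fx=6,fy=6,interpolation=cv2.INTER_CUBIC)[:,:,::-1])
E
```

```text
24.225 [-0.2  0.5 -0.9] [548.6 178.2 182.9]
-136 mid 150 [37.8 56.8 70.7] sides 59 [57.9 69.9 70.7]
-128 mid 117 [69.8 70.7 71.6] sides 98 [69.6 72.4 73.7]
-120 mid 103 [70.  70.9 71.8] sides 97 [71.9 72.9 73.6]
-112 mid 32 [37.6 38.3 39. ] sides 87 [72.5 73.2 74. ]
-104 mid 159 [37.5 82.5 84. ] sides 84 [72.7 73.9 82.9]
-96 mid 112 [82.9 83.7 84.6] sides 80 [73.3 74.7 84. ]
-88 mid 106 [83.5 84.1 84.9] sides 66 [73.5 74.3 83.5]
-80 mid 112 [83.3 84.6 85.4] sides 80 [73.7 74.5 75. ]
-72 mid 105 [83.9 84.8 85.5] sides 74 [73.9 74.8 75.5]
-64 mid 108 [84.1 85.  85.8] sides 71 [74.1 75.  76. ]
-56 mid 105 [84.6 85.4 86.1] sides 72 [74.6 75.5 76.3]
-48 mid 53 [84.7 85.5 86.2] sides 63 [74.8 75.6 76.4]
```

View pics/wrist15.png

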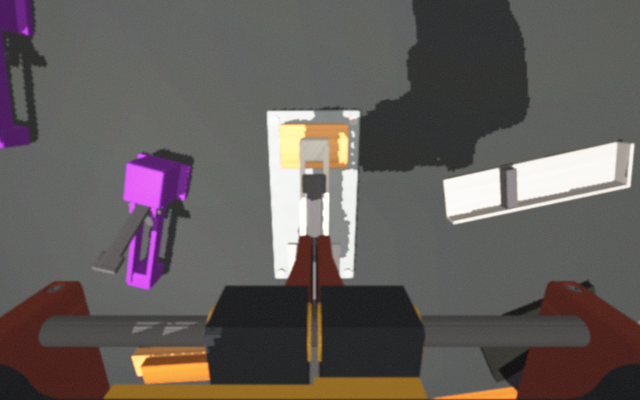

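View pics/side15c.png

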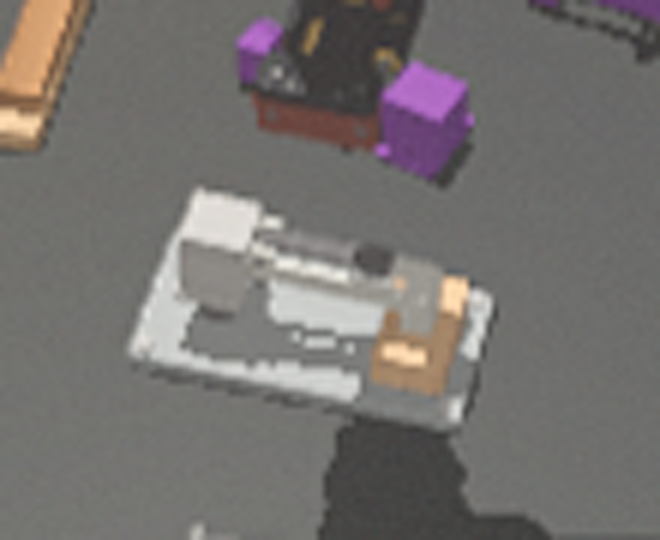

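The lever lies parallel to the bar, 9.8–10 mm above the bar tops along its whole length (44 − 34 = 10 expected). Its tip is about 103 behind the ball. The gripper is about 10 cm clear of everything.

```bash
python3 - <<'E'
from fit import *
s=robot.read_state();print(s['clock'],s['ft_force']);print(robot.hand_in())
E
```

```text
24.325 [-0.1  0.5 -0.4]
the job is handed in; nothing more can be done
None
```

The grey pull bar is coupled to the carriage and latched, and I handed the job in at 24.3 s.

- **Coupling:** I gripped the bar by its housing and lowered it over the ball. It held off at a push of about 7–10 N, clicked past, and came to the buffer stop. The push I read there was about 16 N, against the 30 N limit. I then let go.
- **Latch:** I swung the lever down along its arc with closed fingers until it stopped hard, at about 15 N.
- **Last checks:** The lever lies parallel to the bar, 10 mm above the bar tops along its length, with its tip about 103 mm behind the ball. The foot is on the rest block with the bar about 2–3° off level. The wrist force reads near zero with the gripper about 10 cm clear. I did not re-measure the ink tin, stick or furniture at the end. No move came near them.
- **A check that disagreed:** After I let go, the camera put the housing about 2 mm too high, as if it were short of home. I pressed on the housing top with closed fingers, up to about 10 N. It met the stiff stop at the height expected for home, so I took the camera reading as a depth error. The lever closing fully agrees with that.

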